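# Set up the griddle with its plates ribbed side up

## Task

Get the griddle ready for service: first clear the scraper off it, sliding it blade first and fully home into the slot of the blue holder. Then turn over every grill plate from the green mat and lay them side by side, flat on the dark griddle surface and ribbed red face up. Only when all of them are down, push the red gas lever right over to on; leave the sauce tub, the pot and the spice jar alone.

Things in the scene. Friction and masses are not known exactly. Their poses are not given: they have to be found in the camera images.
- plate1: reversible grill plate, a slab 110 x 60 x 20 mm, 0.3 kg: one large face smooth bare aluminium, the other with six red ribs lengthwise. Starts smooth face up on the green mat; may be absent. Origin at the slab's centre; x along the 110 mm length, y along the 60 mm width, z out of the SMOOTH face. It can stand on its 60 x 20 mm end
- plate2: reversible grill plate, a slab 110 x 60 x 20 mm, 0.3 kg: one large face smooth bare aluminium, the other with six red ribs lengthwise. Starts smooth face up on the green mat; may be absent. Origin at the slab's centre; x along the 110 mm length, y along the 60 mm width, z out of the SMOOTH face. It can stand on its 60 x 20 mm end
- plate3: reversible grill plate, a slab 110 x 60 x 20 mm, 0.3 kg: one large face smooth bare aluminium, the other with six red ribs lengthwise. Starts smooth face up on the green mat; may be absent. Origin at the slab's centre; x along the 110 mm length, y along the 60 mm width, z out of the SMOOTH face. It can stand on its 60 x 20 mm end
- scraper: griddle scraper lying flat on the griddle at the start: steel blade 85 long x 80 wide x 4 mm, black handle 115 long x 26 wide x 24 mm high with a yellow band near its rear end; 0.25 kg, all flat on one underside. Origin on the underside where handle meets blade; x points along the blade (blade x = 0 to 85 mm, handle x = -115 mm to 0), z up
- holder: fixed blue block 110 x 120 x 40 mm with a level slot 96 wide, 12 high (20 to 32 mm above the counter), 100 mm deep, open in front, where an 18 mm wide, 20 mm high, 115 mm long ledge carries the scraper handle. Origin on the counter below the slot mouth; x points into the slot (ledge x = -115 mm to 0, block 0 to 110 mm), z up. Home: handle meets the mouth
- mat: fixed green mat 290 (x) x 230 (y) x 4 mm on the counter, under the grill plates at the start; origin at the centre of its underside
- griddle_top (a point): centre of the griddle's dark top surface, 260 (x) x 360 (y) mm, 16 mm above the counter; a steel border 10 mm wide lies 6 mm lower around it. x and y along the griddle's sides, z up
- gas (a joint): gas lever, rad: 0 off, leaning to its base's -x side (towards the robot); 1.0 fully on, leaning to +x; stays where it is left
- gas_base: steel block of the gas lever, fixed; origin at the centre of its underside on the counter, x the way the lever is pushed
- gas_tip (a point): tip of the red gas lever, which is about 80 mm long
- sauce: yellow sauce tub with a red lid, 60 mm across, 80 mm high; origin under its centre; leave alone
- pot: steel pot, 120 mm across, 65 mm high; origin under its centre; leave alone
- spice: spice jar, 50 mm across, 90 mm high; origin under its centre; leave alone

How it is judged:
On the way, in this order (a step that is already met when the one before it is completed fails the run):
1. the scraper is fully home in the holder's slot (x of scraper in the frame of holder above -0.015 m and y of scraper in the frame of holder between -0.015 and 0.015 m and z of scraper in the frame of holder between 0.012 and 0.032 m and angle between the x axis of scraper and the x axis of holder, either way round below 0.15 rad), for 0.2 s.
2. every grill plate lies flat on the griddle, ribbed face up (angle between each of plate1, plate2, plate3's own z axis and vertical above 3.04 rad and z of plate1 in the frame of griddle_top between 0.004 and 0.014 m and x of plate1 in the frame of griddle_top between -0.09 and 0.09 m and y of plate1 in the frame of griddle_top between -0.155 and 0.155 m and linear speed of each of plate1, plate2, plate3 below 0.03 m/s and z of plate2 in the frame of griddle_top between 0.004 and 0.014 m and x of plate2 in the frame of griddle_top between -0.09 and 0.09 m and y of plate2 in the frame of griddle_top between -0.155 and 0.155 m and z of plate3 in the frame of griddle_top between 0.004 and 0.014 m and x of plate3 in the frame of griddle_top between -0.09 and 0.09 m and y of plate3 in the frame of griddle_top between -0.155 and 0.155 m), for 0.2 s.
3. the gas lever is pushed over to on (value of joint gas above 0.8 rad), for 0.2 s.
At the end, for the whole second after the job is handed in: Scraper in the slot: handle within 15 mm of the mouth, 15 mm sideways, 0.15 rad; each plate at rest, flat (0.1 rad), ribs up, directly on the dark griddle top, centre within 90 mm (x) and 155 mm (y) of its centre; lever past 0.8 rad (all of step 1 and all of step 2 and value of joint gas above 0.8 rad and linear speed of scraper below 0.03 m/s); the robot touches nothing.
It fails at once if the sauce tub, pot or spice jar is moved by more than 40 mm (distance of any of sauce, pot, spice from where it was at the start of the episode above 0.04 m).
Of plate1, plate2, plate3 only 2 to 3 are there at a start; the rules pass over those that are not, and their reading is None.
At some moment in a run one of plate1, plate2, plate3 may be knocked a few centimetres aside while the robot is not near it.
Once in a run the grip may slacken for a moment while it holds something.
It also fails if it takes over 210 s, if anything falls off the work surface, if the arm or the gripper's body presses on something with over 40 N, if the wrist force passes 120 N, or if a joint passes its speed limit or range.

## Robot

A 7-joint arm with a two-finger parallel gripper is mounted at the origin on the work surface. World frame = base frame: x ahead of the robot, y to its left, z up, the work surface at z = 0. Lengths are in m, angles in rad, forces in N, time in s.
With the tool pointing down it reaches from about 0.4 to 0.85 m from the base axis. Payload 10.4 kg.
Tool frame: the origin (TCP) lies at the very end of the fingers, on their centre line; the grasp point (between the pads) lies 19 mm behind it; z points along the fingers, y is the line along which they close (so a half turn about z gives the same grasp; the last joint's range is limited). The gripper opens to 85 mm and grips with 20 to 120 N. Pads are 22 mm wide; open, the fingers measure 114 mm over their backs; the gripper's body (76 mm by 85 mm) begins 54 mm behind the grasp point. The pads swing forward as they close: fully open they stand 13 mm farther back than shut.
Start: joints at [1.106, 0.332, -0.065, 1.46, 0.022, 1.35, -0.088], TCP at [0.267, -0.565, 0.231] pointing down, gripper open.
Joint ranges: [-2.6, 2.6], [-0.5, 2.12], [-1.47, 1.34], [0.16, 2.42], [-1.27, 4.41], [0.06, 2.06], [-2.6, 2.6]. Speed limits (rad/s): [2.22, 2.22, 2.79, 2.79, 3.14, 3.14, 3.14].

## Interface

Orientations are given as a unit quaternion [x, y, z, w].
In Python, from workcell import * gives the robot as it stands. The module is installed in compiled form; this text tells all that it offers.
- The arm moves only by the tool carry_out, never from a script. Its argument "motion" is a list of rows, each an object with "xyz": the shift along the tool's x, y, z in m, a list of three; "angular": the turn, a rotation vector about the tool's x, y, z in degrees, a list of three. A call has 1 to 12 rows; each row is the pose to reach, as a shift and turn from the pose commanded when the call began, along the tool's axes at that moment; what a row does not reach only later rows make up. A row lasts 1/10 s, in which the tool goes at most 50 mm and 8.59 degrees, less where a joint would pass 70% of its speed; a pose out of reach is approached as far as the arm can. A call with a gripper value outside its range is refused whole. "hand" is the opening, from 0 (shut) to 1 (fully open), set as the call begins (left out, the last holds). The fingers move at their own pace and stop on an object; "grip_force" is the grip in N (left out, the last holds). Time passes only in rows, so rows that repeat a pose let the fingers close. It gives the time, the measured TCP pose, the force, the opening and the grip force at its end, in the units of the state.
- get_obs(): the state, without advancing time (a new reading comes with each control period).
- camera(name): name is "scene" or "top" or "wrist"; returns a dict with "img" (480x640x3 uint8, red, green, blue), "fx", "fy", "cx", "cy" (pixels), "extrinsics" (4x4, takes a point from camera to world coordinates). Camera axes: x right, y up, looking along -z (the intrinsics and any distortion apply to the point x, -y, -z); pixel columns grow to the right and rows downward; lengths in m; the calibration is good to about 2 mm. A picture is of the moment at which its call begins. There is no depth.
- hand_in(): hands the job in; it is judged then, once.
The state is a dict: "clock": time; "joint_pos": joint angles; "joint_velocities": joint speeds; "tau": joint torques, N m; "position": TCP position; "ee_rot": TCP orientation; "ft_force": force on the tool from outside, world axes, zero at the start; "torque": the same for the moment, N m; "grip_width": opening from 0.0 (shut) to 1.0 (fully open); "grasp_force": force on a finger pad.
Only numpy, scipy, OpenCV 4.12 (cv2) and the standard library are available. Lean on these libraries where they do the work, as an engineer would, in place of code of your own. Each camera call takes 0.05 s, during which the arm holds its last target. There are 200 camera calls.

## Working session

There is one attempt and no reset: what is moved stays moved. The work goes in short steps, Python scripts to look and compute and a tool call to move; the robot and the scene stay as the last step left them, time stands still between calls to the robot, and variables do not carry over. Pictures are saved under pics/ and viewed, at most 14 in all, crops included, and the job is handed in when it is done.

Besides the shell and the picture viewer there is one more tool, called after "Call:" as name(argument=value, ...), one argument or row to a line, values as JSON. carry_out: Moves the arm, as the interface text tells. Its arguments: {"type":"object","properties":{"motion":{"type":"array"},"hand":{"type":"number"},"grip_force":{"type":"number"}},"required":["motion"]}

```bash
mkdir -p pics; ls; cat > h.py <<'E'
from workcell import *
import numpy as np, cv2
from scipy.spatial.transform import Rotation as R
def save(n,f):
    c=camera(n); cv2.imwrite('pics/'+f,c['img'][:,:,::-1]); np.savez('pics/'+f+'.npz',**{k:np.array(v) for k,v in c.items() if k!='img'}); return c
def ray(c,u,v,z):
    E=np.array(c['extrinsics']); d=E[:3,:3]@np.array([(u-c['cx'])/c['fx'],-(v-c['cy'])/c['fy'],-1]); o=E[:3,3]
    return (o+d*(z-o[2])/d[2]).round(4)
def proj(c,p):
    E=np.array(c['extrinsics']); q=E[:3,:3].T@(np.array(p)-E[:3,3]); return (c['cx']+c['fx']*q[0]/-q[2], c['cy']-c['fy']*q[1]/-q[2])
E
python3 - <<'E'
from h import *
for n in('top','scene'):
    c=save(n,n+'1.png'); print({k:c[k] for k in c if k!='img'})
print(get_obs())
E
```

```text
pics
{'fx': 522.4610641184921, 'fy': 522.4610641184921, 'cx': 320.9182801259008, 'cy': 225.81049888995025, 'extrinsics': array([[ 0.03106152,  0.99847434, -0.0456528 ,  0.55830794],
       [-0.99948248,  0.03064582, -0.00977756, -0.00176735],
       [-0.00836358,  0.04593288,  0.99890952,  1.13936955],
       [ 0.        ,  0.        ,  0.        ,  1.        ]])}
{'fx': 577.6116101097242, 'fy': 577.6116101097242, 'cx': 311.09579723942664, 'cy': 247.5126840290254, 'extrinsics': array([[ 0.28850494, -0.64952039,  0.70348288,  1.57426076],
       [ 0.95746517,  0.19957293, -0.2084013 , -0.25307145],
       [-0.00503524,  0.73368516,  0.67947092,  1.01876124],
       [ 0.        ,  0.        ,  0.        ,  1.        ]])}
{'clock': 0.1, 'joint_pos': array([ 1.10638745,  0.33278201, -0.06470589,  1.46086449,  0.02162571,
        1.34990623, -0.08851629]), 'joint_velocities': array([-0.00024211, -0.00143819,  0.00056266, -0.00234194, -0.00093321,
        0.00023852, -0.00046168]), 'tau': array([ 2.00297494e-03, -6.26751208e+01,  4.94698563e-02, -3.92424488e+01,
        1.62586238e-02,  7.00391785e-03,  8.92236130e-06]), 'position': array([ 0.26708133, -0.56468326,  0.23060875]), 'ee_rot': array([ 9.75697915e-01,  2.19119100e-01, -1.77904888e-04, -6.06321331e-04]), 'ft_force': array([-0.06470437, -0.01969918,  0.6738781 ]), 'torque': array([-0.03729138,  0.01622044, -0.02448537]), 'grasp_force': 0.0, 'grip_width': 0.9928604085056925}
```

View pics/top1.png

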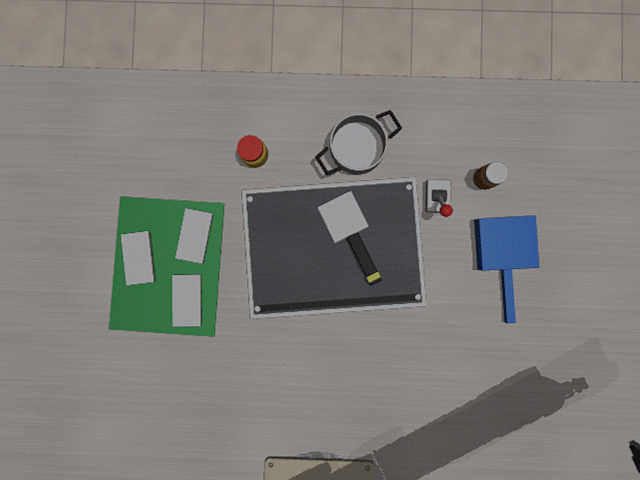

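View pics/scene1.png

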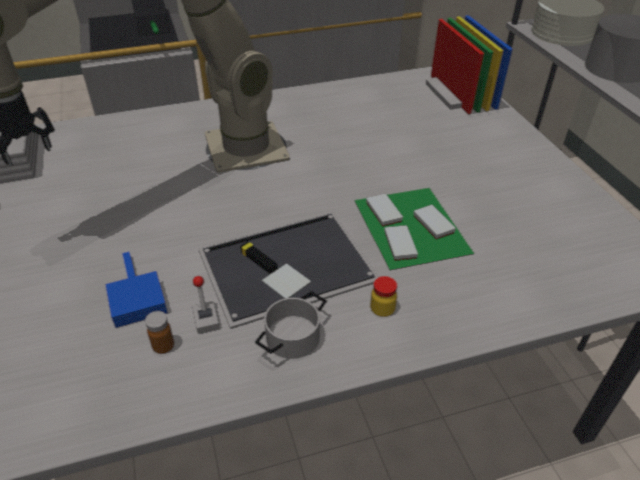

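Top view: three smooth-up plates on the mat at about (138,258), (194,236) and (186,301). The scraper's blade is at (343,217), with its handle running to (375,280). The holder block is at (507,243) with its ledge to (510,322), and the lever tip is at (446,210). The scene view agrees.

```bash
cat >> h.py <<'E'
def plates(c,z=0.024,roi=None,ribs=False,show=True):
    hsv=cv2.cvtColor(c['img'],cv2.COLOR_RGB2HSV)
    m=((hsv[...,1]<40)&(hsv[...,2]>130)).astype(np.uint8)
    if ribs: m=(((hsv[...,0]<12)|(hsv[...,0]>168))&(hsv[...,1]>90)).astype(np.uint8); m=cv2.morphologyEx(m,cv2.MORPH_CLOSE,np.ones((5,5)))
    if roi: k=np.zeros_like(m); a,b,e,f=roi; k[b:f,a:e]=1; m&=k
    out=[]
    for q in cv2.findContours(m,0,2)[0]:
        if cv2.contourArea(q)<250: continue
        P=np.array([ray(c,u,v,z)[:2] for u,v in q[:,0]],np.float32)
        (x,y),(w,h),a=cv2.minAreaRect(P)
        if w<h: w,h,a=h,w,a+90
        out.append((round(x,3),round(y,3),round(w,3),round(h,3),round((a+90)%180-90,1)))
    if show:
        for o in out: print(o)
    return out
E
python3 - <<'E'
from h import *
c=camera('top')
print('plates');plates(c,roi=(105,190,230,340))
print('blade');plates(c,0.02,roi=(300,185,385,250))
hsv=cv2.cvtColor(c['img'],cv2.COLOR_RGB2HSV)
def seg(m,z,n):
    for q in cv2.findContours(m.astype(np.uint8),0,2)[0]:
        if cv2.contourArea(q)<25: continue
        P=np.array([ray(c,u,v,z)[:2] for u,v in q[:,0]],np.float32); r=cv2.minAreaRect(P); print(n,np.round(r[0],3),np.round(r[1],3),round(r[2],1),cv2.boundingRect(q))
seg((hsv[...,0]>100)&(hsv[...,0]<125)&(hsv[...,1]>120)&(hsv[...,2]>60),0.04,'blue40')
seg((hsv[...,0]>20)&(hsv[...,0]<35)&(hsv[...,1]>120),0.04,'yellow')
seg((hsv[...,0]>45)&(hsv[...,0]<75)&(hsv[...,1]>120),0.004,'mat')
for p in[(245,190),(413,180),(424,305),(251,318)]: print('grid',ray(c,*p,0.01))
print('lever tip',ray(c,446,210,.08),'base',[ray(c,*p,.03) for p in((427,181),(450,180),(450,212),(427,213))])
for p in[(319,207),(350,192),(368,222),(334,242)]: print('blade',ray(c,*p,.02))
for p in[(504,270),(514,270),(516,322),(507,323)]: print('ledge',ray(c,*p,.02))
cv2.imwrite('pics/crop1.png',cv2.resize(c['img'][170:330,310:550,::-1],None,fx=3.3,fy=3.3,interpolation=cv2.INTER_CUBIC))
E
```

```text
plates
(0.518, 0.336, 0.319, 0.267, 2.2)
blade
(0.631, -0.036, 0.085, 0.08, 28.2)
blue40 [ 0.53 -0.39] [0.22 0.12] 4.7 (479, 216, 60, 107)
yellow [ 0.505 -0.103] [0.014 0.025] 28.2 (366, 272, 14, 11)
yellow [0.75  0.151] [0.039 0.058] 36.2 (240, 142, 28, 26)
mat [0.513 0.342] [0.228 0.288] 87.9 (109, 197, 115, 139)
grid [0.6827 0.1766 0.01  ]
grid [ 0.7155 -0.1873  0.01  ]
grid [ 0.4467 -0.2171  0.01  ]
grid [0.4071 0.1533 0.01  ]
lever tip [ 0.6466 -0.244   0.08  ] base [array([ 0.7115, -0.2138,  0.03  ]), array([ 0.7151, -0.2627,  0.03  ]), array([ 0.6468, -0.264 ,  0.03  ]), array([ 0.6432, -0.2153,  0.03  ])]
blade [0.6498 0.0146 0.02  ]
blade [ 0.6841 -0.0511  0.02  ]
blade [ 0.6207 -0.0915  0.02  ]
blade [ 0.5756 -0.0199  0.02  ]
ledge [ 0.5272 -0.3836  0.02  ]
ledge [ 0.5279 -0.4048  0.02  ]
ledge [ 0.4181 -0.4106  0.02  ]
ledge [ 0.4154 -0.3916  0.02  ]
```

View pics/crop1.png

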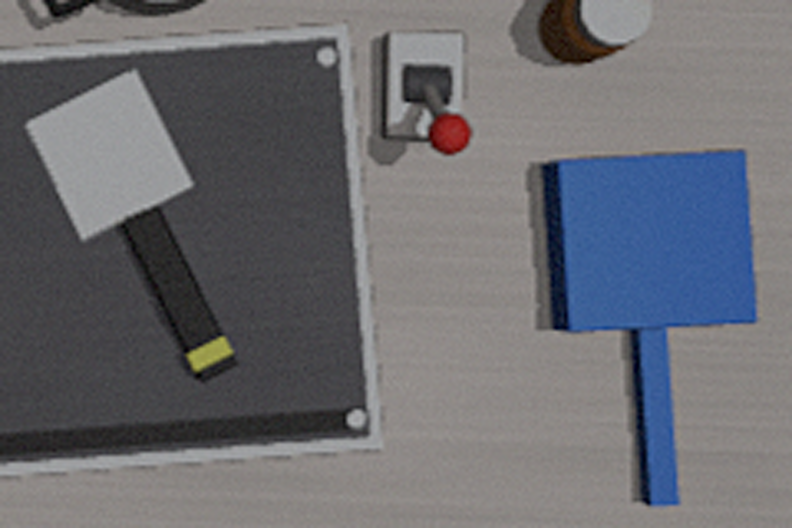

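Blade (85 x 80) and mat (288 x 228) match their known sizes, so the calibration holds. Next I refine the holder and plates and work out the scraper grasp.

```bash
cat >> h.py <<'E'
def matplates(c,z=0.024):
    hsv=cv2.cvtColor(c['img'],cv2.COLOR_RGB2HSV)
    g=((hsv[...,0]>45)&(hsv[...,0]<75)&(hsv[...,1]>120)).astype(np.uint8)
    q=max(cv2.findContours(g,0,2)[0],key=cv2.contourArea); k=np.zeros_like(g); cv2.fillPoly(k,[cv2.convexHull(q)],1)
    c2=dict(c); c2['img']=c['img']*k[...,None]; return plates(c2,z)
def pose(x,y,z,yaw=0,tilt=0,roll=0):
    "tool down, tool-x at yaw; tilt: turn about tool y; roll: about tool x (deg)"
    return np.array([x,y,z]),R.from_euler('z',yaw,degrees=True)*R.from_euler('x',180,degrees=True)*R.from_euler('y',tilt,degrees=True)*R.from_euler('x',roll,degrees=True)
def cur():
    o=get_obs(); return np.array(o['position']),R.from_quat(o['ee_rot'])
def rel(a,b):
    s=a[1].inv().apply(b[0]-a[0]); t=(a[1].inv()*b[1]).as_rotvec(degrees=True)
    n=max(np.linalg.norm(s)/.05,np.linalg.norm(t)/8.59)
    print('xyz',s.round(4).tolist(),'ang',t.round(2).tolist(),'rows %.1f'%n)
E
python3 - <<'E'
from h import *
c=camera('top')
print('plates'); matplates(c)
for p in[(562,162),(744,152),(756,322),(570,330)]: print('block',ray(c,310+p[0]/3.3,170+p[1]/3.3,.04))
a=cur(); hy=(0.5935-.05*np.cos(np.radians(28.1)),-.056-.05*np.sin(np.radians(28.1)))
b=pose(*hy,.12,28.1); rel(a,b)
E
```

```text
plates
(0.442, 0.292, 0.108, 0.058, 2.4)
(0.529, 0.401, 0.109, 0.059, 9.0)
(0.581, 0.282, 0.109, 0.059, -9.0)
block [ 0.633  -0.3255  0.04  ]
block [ 0.6429 -0.4409  0.04  ]
block [ 0.5351 -0.4498  0.04  ]
block [ 0.5264 -0.3324  0.04  ]
xyz [0.4627, -0.3179, 0.1111] ang [-0.05, 0.0, -2.79] rows 11.4
```

Call:
carry_out(
  motion=[
    {"xyz": [0.463,-0.318,0.111],"angular": [0,0,-2.8]},
    {"xyz": [0.463,-0.318,0.111],"angular": [0,0,-2.8]},
    {"xyz": [0.463,-0.318,0.111],"angular": [0,0,-2.8]},
    {"xyz": [0.463,-0.318,0.111],"angular": [0,0,-2.8]},
    {"xyz": [0.463,-0.318,0.111],"angular": [0,0,-2.8]},
    {"xyz": [0.463,-0.318,0.111],"angular": [0,0,-2.8]},
    {"xyz": [0.463,-0.318,0.111],"angular": [0,0,-2.8]},
    {"xyz": [0.463,-0.318,0.111],"angular": [0,0,-2.8]},
    {"xyz": [0.463,-0.318,0.111],"angular": [0,0,-2.8]},
    {"xyz": [0.463,-0.318,0.111],"angular": [0,0,-2.8]},
    {"xyz": [0.463,-0.318,0.111],"angular": [0,0,-2.8]},
    {"xyz": [0.463,-0.318,0.111],"angular": [0,0,-2.8]},
  ],
  hand=1,
)

```text
clock: 1.4
position: [0.551, -0.0743, 0.1195]
ee_rot: [0.969, 0.245, 0.0, -0.001]
ft_force: [-0.3, 0.2, 0.2]
grip_width: 0.997
grasp_force: 0.0
```

```bash
python3 - <<'E'
from h import *
b=pose(.5494,-.0796,.12,28.1); rel(cur(),b); print(cur()[0]); save('wrist','w1.png')
E
```

```text
xyz [-0.0039, 0.0039, -0.0005] ang [-0.11, -0.05, 0.3] rows 0.1
[ 0.55096884 -0.07430733  0.11950798]
```

View pics/w1.png

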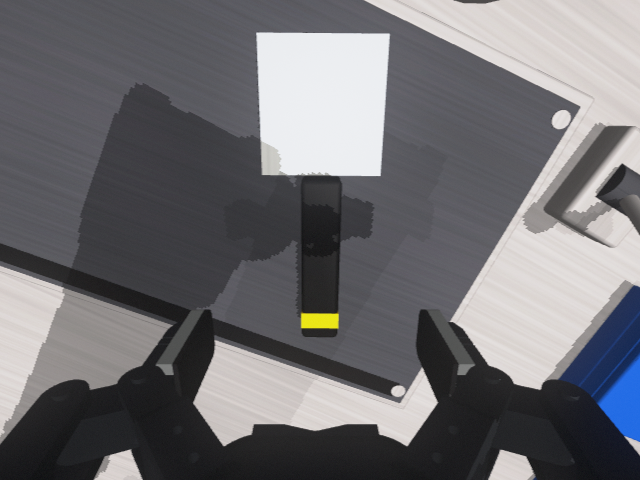

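Wrist view: the handle axis (u=320) is centred between the fingers, yellow band at (320,321), blade end at v=34. Descend and grip.

Call:
carry_out(
  motion=[
    {"xyz": [0,0,0.04]},
    {"xyz": [0,0,0.08]},
    {"xyz": [0,0,0.095]},
    {"xyz": [0,0,0.1]},
    {"xyz": [0,0,0.1]},
    {"xyz": [0,0,0.1]},
  ],
)

```text
validation failed for argument at $.mo...
```

Call:
carry_out(
  motion=[
    {"xyz": [0,0,0]},
    {"xyz": [0,0,0]},
    {"xyz": [0,0,0]},
    {"xyz": [0,0,0]},
    {"xyz": [0,0,0]},
    {"xyz": [0,0,0]},
    {"xyz": [0,0,0]},
    {"xyz": [0,0,0]},
  ],
  hand=0,
  grip_force=80,
)

```text
validation failed for argument at $.mo...
```

Call:
carry_out(
  motion=[
    {"xyz": [0,0,-0.04]},
    {"xyz": [0,0,-0.08]},
    {"xyz": [0,0,-0.08]},
    {"xyz": [0,0,-0.08]},
  ],
)

```text
validation failed for argument at $.mo...
```

```bash
python3 - <<'E'
from h import *
print(cur()[0],cur()[1].as_euler('zyx',degrees=True)); save('wrist','w2.png'); c=save('top','t2.png')
h0=np.array([.530,-.392]); u=np.array([np.cos(np.radians(4.2)),np.sin(np.radians(4.2))])
m=h0-.155*u
rel(cur(),pose(*m,.12,4.2))
E
```

```text
[ 0.55154352 -0.07223777  0.11913223] [-2.85303511e+01 -1.14201929e-02 -1.79817453e+02]
xyz [-0.3079, 0.2038, -0.0003] ang [-0.05, 0.04, 24.1] rows 7.4
```

View pics/w2.png

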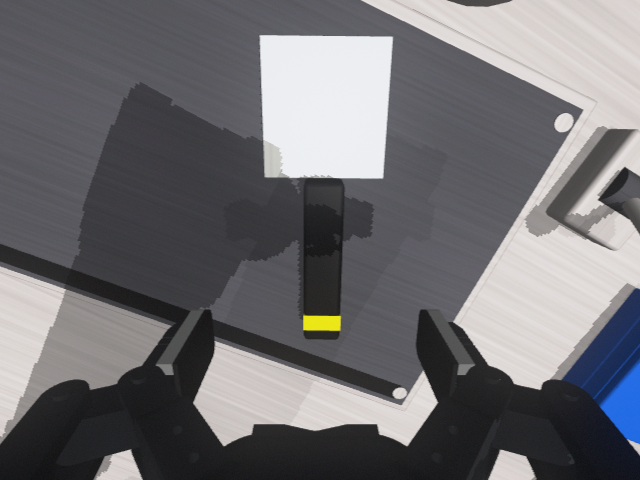

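The schema wants "angular" in each row. The image hasn't changed, but the arm has settled about 3 mm left of the handle axis (323 against 317). I'll correct that and continue.

Call:
carry_out(
  motion=[
    {"xyz": [-0.005,0.004,0.04],"angular": [0,0,0]},
    {"xyz": [-0.005,0.004,0.08],"angular": [0,0,0]},
    {"xyz": [-0.005,0.004,0.095],"angular": [0,0,0]},
    {"xyz": [-0.005,0.004,0.1],"angular": [0,0,0]},
    {"xyz": [-0.005,0.004,0.1],"angular": [0,0,0]},
    {"xyz": [-0.005,0.004,0.1],"angular": [0,0,0]},
  ],
)

```text
clock: 2.15
position: [0.5485, -0.0858, 0.0221]
ee_rot: [0.97, 0.243, 0.001, 0.001]
ft_force: [0.2, -0.4, -0.3]
grip_width: 1.002
grasp_force: 0.0
```

Call:
carry_out(
  motion=[
    {"xyz": [0,0,0],"angular": [0,0,0]},
    {"xyz": [0,0,0],"angular": [0,0,0]},
    {"xyz": [0,0,0],"angular": [0,0,0]},
    {"xyz": [0,0,0],"angular": [0,0,0]},
    {"xyz": [0,0,0],"angular": [0,0,0]},
    {"xyz": [0,0,0],"angular": [0,0,0]},
    {"xyz": [0,0,0],"angular": [0,0,0]},
    {"xyz": [0,0,0],"angular": [0,0,0]},
  ],
  hand=0,
  grip_force=80,
)

```text
clock: 2.95
position: [0.5477, -0.0853, 0.0209]
ee_rot: [0.97, 0.243, 0.0, 0.0]
ft_force: [-1.0, 0.4, 5.9]
grip_width: 0.289
grasp_force: 79.9
```

Call:
carry_out(
  motion=[
    {"xyz": [0,0,-0.04],"angular": [0,0,0]},
    {"xyz": [0,0,-0.08],"angular": [0,0,0]},
    {"xyz": [0,0,-0.08],"angular": [0,0,0]},
    {"xyz": [0,0,-0.08],"angular": [0,0,0]},
  ],
)

```text
clock: 3.35
position: [0.5474, -0.0857, 0.1006]
ee_rot: [0.97, 0.243, 0.0, 0.0]
ft_force: [0.3, -0.6, -2.5]
grip_width: 0.284
grasp_force: 79.2
```

```bash
python3 - <<'E'
from h import *
print(cur()[0],cur()[1].as_euler('zyx',degrees=True)); save('wrist','w3.png'); c=save('top','t3.png')
h0=np.array([.530,-.392]); u=np.array([np.cos(np.radians(4.2)),np.sin(np.radians(4.2))])
m=h0-.155*u
rel(cur(),pose(*m,.1,4.2))
E
```

```text
[ 0.54742841 -0.08565726  0.10059158] [-2.81055876e+01  5.33830492e-02  1.79964418e+02]
xyz [-0.3004, 0.1999, -0.0008] ang [-0.05, 0.13, 23.91] rows 7.2
```

View pics/w3.png

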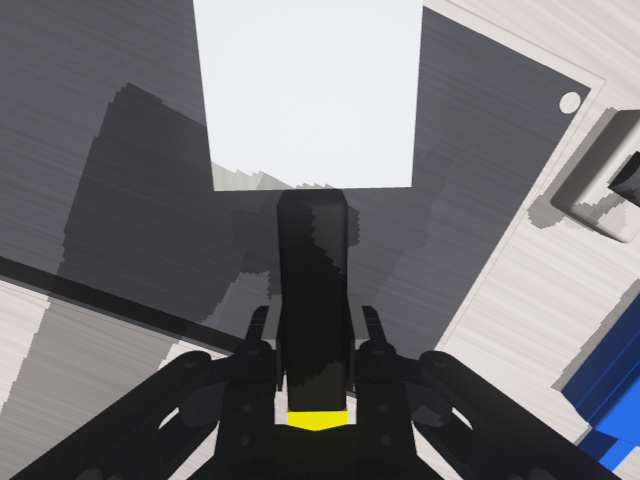

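Scraper held square: opening 0.284, about 24 mm, TCP 55 mm behind the blade root. Carrying it to the holder.

Call:
carry_out(
  motion=[
    {"xyz": [0,0,-0.05],"angular": [0,0,0]},
    {"xyz": [-0.04,0.02,-0.05],"angular": [0,0,4]},
    {"xyz": [-0.08,0.05,-0.05],"angular": [0,0,10]},
    {"xyz": [-0.12,0.08,-0.05],"angular": [0,0,17]},
    {"xyz": [-0.16,0.105,-0.05],"angular": [0,0,23.9]},
    {"xyz": [-0.2,0.13,-0.05],"angular": [0,0,23.9]},
    {"xyz": [-0.24,0.16,-0.05],"angular": [0,0,23.9]},
    {"xyz": [-0.28,0.185,-0.05],"angular": [0,0,23.9]},
    {"xyz": [-0.3,0.2,-0.05],"angular": [0,0,23.9]},
    {"xyz": [-0.3,0.2,-0.05],"angular": [0,0,23.9]},
    {"xyz": [-0.3,0.2,-0.05],"angular": [0,0,23.9]},
    {"xyz": [-0.3,0.2,-0.05],"angular": [0,0,23.9]},
  ],
)

```text
clock: 4.65
position: [0.3775, -0.4017, 0.1493]
ee_rot: [0.999, 0.038, -0.0, -0.001]
ft_force: [0.3, -0.9, -3.0]
grip_width: 0.28
grasp_force: 79.1
```

Call:
carry_out(
  motion=[
    {"xyz": [0,0,0.04],"angular": [0,0,0]},
    {"xyz": [0,0,0.07],"angular": [0,0,0]},
    {"xyz": [0,0,0.07],"angular": [0,0,0]},
    {"xyz": [0,0,0.07],"angular": [0,0,0]},
    {"xyz": [0,0,0.07],"angular": [0,0,0]},
  ],
)

```text
clock: 5.15
position: [0.3782, -0.4036, 0.0822]
ee_rot: [0.999, 0.037, 0.001, 0.001]
ft_force: [0.3, -0.3, -2.0]
grip_width: 0.28
grasp_force: 79.1
```

```bash
python3 - <<'E'
from h import *
print(cur()[0],cur()[1].as_euler('zyx',degrees=True),get_obs()['grip_width']); c=save('wrist','w4.png')
h0=np.array([.530,-.392]); u=np.array([np.cos(np.radians(4.2)),np.sin(np.radians(4.2))])
for d in(.16,.055):
  m=h0-d*u; rel(cur(),pose(*m,.029,4.2))
c=camera('top');plates(c,cur()[0][2]-.001,roi=(420,200,600,400))
E
```

```text
[ 0.3782044  -0.40363765  0.08221746] [-4.25776404e+00  1.17401590e-01  1.79893664e+02] 0.27972678339591256
xyz [-0.0078, -0.0008, 0.0533] ang [0.13, -0.12, 0.04] rows 1.1
xyz [0.0972, -0.0007, 0.0535] ang [0.13, -0.12, 0.04] rows 2.2
(0.313, -0.358, 0.241, 0.081, -88.1)
(0.514, -0.375, 0.364, 0.313, -88.3)
```

View pics/w4.png

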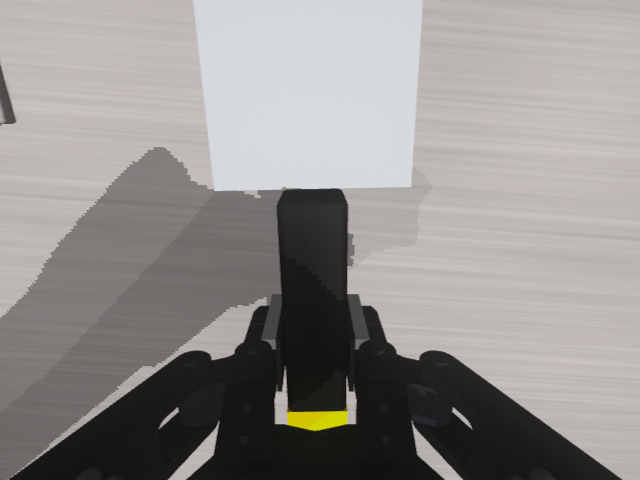

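Scraper steady in the hand: blade edge at v≈188, handle axis u≈313. Lower to slot height and insert.

Call:
carry_out(
  motion=[
    {"xyz": [-0.008,-0.001,0.03],"angular": [0,0,0]},
    {"xyz": [-0.008,-0.001,0.053],"angular": [0,0,0]},
    {"xyz": [-0.008,-0.001,0.053],"angular": [0,0,0]},
    {"xyz": [-0.008,-0.001,0.053],"angular": [0,0,0]},
    {"xyz": [-0.008,-0.001,0.053],"angular": [0,0,0]},
  ],
)

```text
clock: 5.75
position: [0.3698, -0.4034, 0.029]
ee_rot: [0.999, 0.037, 0.001, 0.001]
ft_force: [0.5, -0.1, -2.2]
grip_width: 0.281
grasp_force: 79.2
```

Call:
carry_out(
  motion=[
    {"xyz": [0.015,0,0],"angular": [0,0,0]},
    {"xyz": [0.03,0,0],"angular": [0,0,0]},
    {"xyz": [0.04,0,0],"angular": [0,0,0]},
    {"xyz": [0.05,0,0],"angular": [0,0,0]},
    {"xyz": [0.05,0,0],"angular": [0,0,0]},
    {"xyz": [0.05,0,0],"angular": [0,0,0]},
  ],
)

```text
clock: 6.35
position: [0.4186, -0.399, 0.0271]
ee_rot: [0.999, 0.037, -0.0, -0.0]
ft_force: [-0.4, -0.3, -2.2]
grip_width: 0.288
grasp_force: 79.2
```

```bash
python3 - <<'E'
from h import *
o=get_obs();print(cur()[0],cur()[1].as_euler('zyx',degrees=True),o['ft_force'],o['torque'])
c=camera('scene'); cv2.imwrite('pics/s5.png',cv2.resize(c['img'][200:380,40:260,::-1],None,fx=3,fy=3,interpolation=cv2.INTER_CUBIC))
h0=np.array([.530,-.392]); u=np.array([np.cos(np.radians(4.2)),np.sin(np.radians(4.2))])
for d in(.055,):
  m=h0-d*u; rel(cur(),pose(*m,.028,4.2))
E
```

```text
[ 0.41864876 -0.39902058  0.02706392] [-4.23385395e+00 -3.25957204e-02 -1.79985386e+02] [-0.40665188 -0.2617986  -2.19231619] [-0.02782199  0.16389227  0.00966389]
xyz [0.057, 0.001, -0.001] ang [-0.01, 0.04, -0.0] rows 1.1
```

View pics/s5.png

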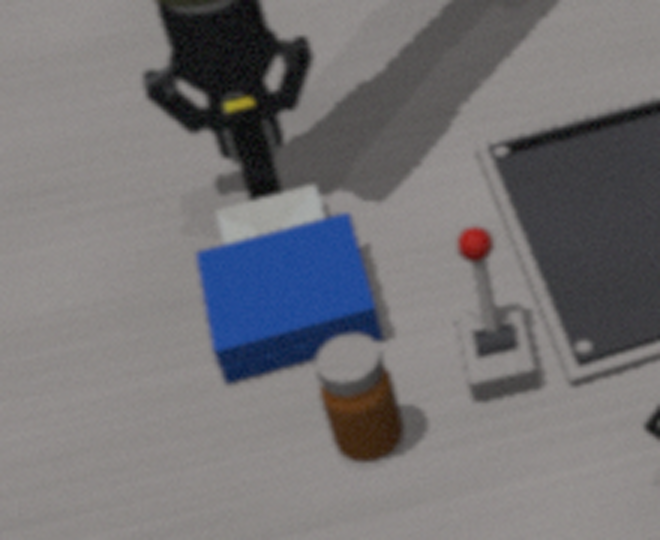

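The blade is entering the slot, centred (crop 218-325 against a block of 198-350), with no contact force. Push home.

Call:
carry_out(
  motion=[
    {"xyz": [0.015,0.001,0],"angular": [0,0,0]},
    {"xyz": [0.03,0.001,0],"angular": [0,0,0]},
    {"xyz": [0.045,0.001,0],"angular": [0,0,0]},
    {"xyz": [0.052,0.001,0],"angular": [0,0,0]},
    {"xyz": [0.056,0.001,0],"angular": [0,0,0]},
    {"xyz": [0.058,0.001,0],"angular": [0,0,0]},
    {"xyz": [0.058,0.001,0],"angular": [0,0,0]},
  ],
)

```text
clock: 7.1
position: [0.4752, -0.3956, 0.0266]
ee_rot: [0.999, 0.037, -0.002, -0.001]
ft_force: [-4.1, 2.7, -2.2]
grip_width: 0.287
grasp_force: 79.4
```

```bash
python3 - <<'E'
from h import *
o=get_obs();print(cur()[0],o['ft_force'],o['torque'],o['grip_width'])
c=camera('scene'); cv2.imwrite('pics/s6.png',cv2.resize(c['img'][200:340,60:240,::-1],None,fx=4,fy=4,interpolation=cv2.INTER_CUBIC))
E
```

```text
[ 0.47519461 -0.39563749  0.02662497] [-4.07165729  2.70334565 -2.24465312] [0.36846588 0.89986187 0.07835922] 0.2873048651685425
```

View pics/s6.png

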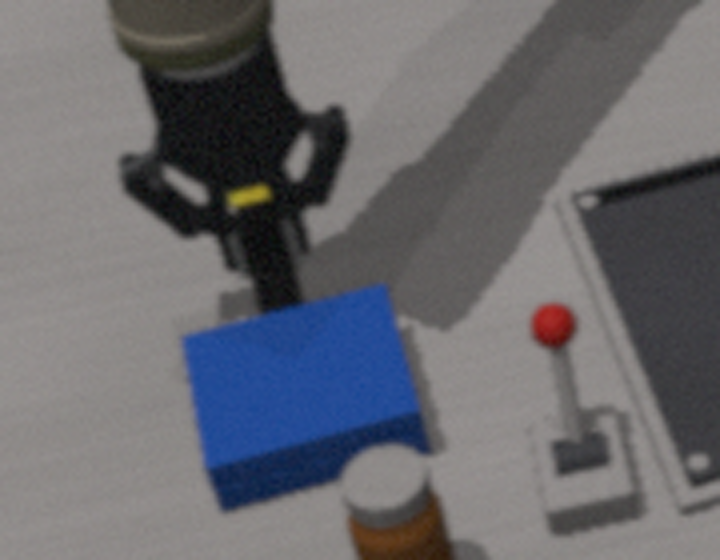

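The blade has vanished into the slot, and a 4 N reaction says the handle meets the mouth. Nudge, lower, release, back up.

Call:
carry_out(
  motion=[
    {"xyz": [0.003,0,0],"angular": [0,0,0]},
    {"xyz": [0.005,0,0.001],"angular": [0,0,0]},
    {"xyz": [0.005,0,0.001],"angular": [0,0,0]},
    {"xyz": [0.005,0,0.001],"angular": [0,0,0]},
  ],
)

```text
clock: 7.55
position: [0.4754, -0.3961, 0.025]
ee_rot: [0.999, 0.035, -0.005, -0.001]
ft_force: [-22.9, 5.5, 6.6]
grip_width: 0.285
grasp_force: 80.6
```

Call:
carry_out(
  motion=[
    {"xyz": [0,0,0],"angular": [0,0,0]},
    {"xyz": [0,0,0],"angular": [0,0,0]},
    {"xyz": [0,0,0],"angular": [0,0,0]},
    {"xyz": [0,0,0],"angular": [0,0,0]},
    {"xyz": [0,0,0],"angular": [0,0,0]},
    {"xyz": [0,0,0],"angular": [0,0,0]},
  ],
  hand=1,
)

```text
clock: 8.15
position: [0.4819, -0.3955, 0.0264]
ee_rot: [0.999, 0.037, 0.0, 0.0]
ft_force: [1.1, -0.2, -0.3]
grip_width: 0.997
grasp_force: 0.0
```

Call:
carry_out(
  motion=[
    {"xyz": [0,0,-0.03],"angular": [0,0,0]},
    {"xyz": [0,0,-0.08],"angular": [0,0,0]},
    {"xyz": [0,0,-0.13],"angular": [0,0,0]},
    {"xyz": [0,0,-0.18],"angular": [0,0,0]},
    {"xyz": [0,0,-0.18],"angular": [0,0,0]},
    {"xyz": [0,0,-0.18],"angular": [0,0,0]},
  ],
)

```text
clock: 8.75
position: [0.4822, -0.3959, 0.2077]
ee_rot: [0.999, 0.037, 0.001, 0.001]
ft_force: [-0.5, -0.1, -0.9]
grip_width: 1.003
grasp_force: 0.0
```

```bash
python3 - <<'E'
from h import *
c=save('top','t7.png'); matplates(c)
hsv=cv2.cvtColor(c['img'],cv2.COLOR_RGB2HSV)
w=save('wrist','w7.png')
m=((hsv[...,0]>20)&(hsv[...,0]<35)&(hsv[...,1]>120)).astype(np.uint8)
for q in cv2.findContours(m,0,2)[0]:
    if cv2.contourArea(q)>20: u,v=q[:,0].mean(0); print('yellow',u,v,ray(c,u,v,.044))
h0=np.array([.530,-.392]); u=np.array([np.cos(np.radians(4.2)),np.sin(np.radians(4.2))])
print('expect yellow home',h0-.1*u)
# go over plate at (.442,.292)
a=cur(); print(a[0])
b=pose(.5,.1,.25,4); rel(a,b)
for t in(-60,60): rel(b,pose(.5,.1,.25,4,t))
E
```

```text
(0.442, 0.292, 0.108, 0.058, 2.4)
(0.529, 0.401, 0.109, 0.059, 8.9)
(0.581, 0.282, 0.109, 0.059, -8.9)
yellow 514.6666666666666 316.6666666666667 [ 0.432  -0.3989  0.044 ]
yellow 256.4047619047619 157.38095238095238 [0.7489 0.1498 0.044 ]
expect yellow home [ 0.43026855 -0.39932382]
[ 0.48116988 -0.39514787  0.20497426]
xyz [0.0551, -0.4925, -0.0445] ang [-0.07, 0.08, 0.22] rows 10.0
xyz [0.0, 0.0, 0.0] ang [0.0, -60.0, 0.0] rows 7.0
xyz [0.0, 0.0, 0.0] ang [0.0, 60.0, -0.0] rows 7.0
```

View pics/w7.png

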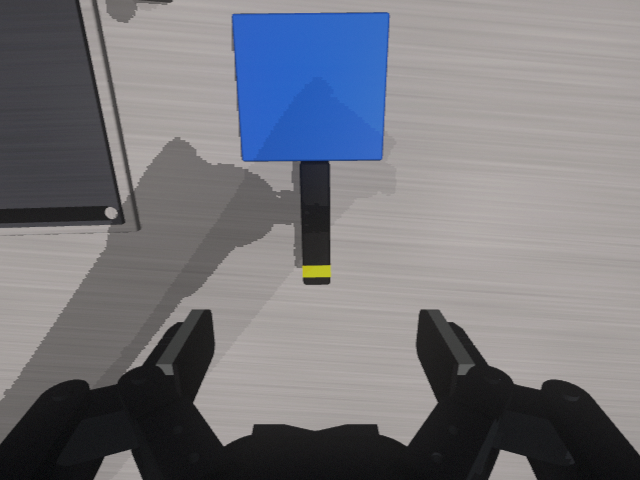

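Scraper home: the handle meets the block, the yellow band is within 2 mm of where it should be, and the push read 23 N. Now test the tilt range over the empty griddle.

Call:
carry_out(
  motion=[
    {"xyz": [0.055,-0.49,-0.06],"angular": [0,0,0]},
    {"xyz": [0.055,-0.49,-0.06],"angular": [0,0,0]},
    {"xyz": [0.055,-0.49,-0.06],"angular": [0,0,0]},
    {"xyz": [0.055,-0.49,-0.06],"angular": [0,0,0]},
    {"xyz": [0.055,-0.49,-0.06],"angular": [0,0,0]},
    {"xyz": [0.055,-0.49,-0.06],"angular": [0,0,0]},
    {"xyz": [0.055,-0.49,-0.06],"angular": [0,0,0]},
    {"xyz": [0.055,-0.49,-0.06],"angular": [0,0,0]},
    {"xyz": [0.055,-0.49,-0.06],"angular": [0,0,0]},
    {"xyz": [0.055,-0.49,-0.06],"angular": [0,0,0]},
    {"xyz": [0.055,-0.49,-0.06],"angular": [0,0,0]},
    {"xyz": [0.055,-0.49,-0.06],"angular": [0,0,0]},
  ],
)

```text
clock: 10.05
position: [0.4999, 0.098, 0.2649]
ee_rot: [0.999, 0.038, -0.001, 0.0]
ft_force: [0.8, -0.4, -0.5]
grip_width: 1.004
grasp_force: 0.0
```

Call:
carry_out(
  motion=[
    {"xyz": [0,0,0],"angular": [0,-8,0]},
    {"xyz": [0,0,0],"angular": [0,-16,0]},
    {"xyz": [0,0,0],"angular": [0,-24,0]},
    {"xyz": [0,0,0],"angular": [0,-32,0]},
    {"xyz": [0,0,0],"angular": [0,-40,0]},
    {"xyz": [0,0,0],"angular": [0,-48,0]},
    {"xyz": [0,0,0],"angular": [0,-56,0]},
    {"xyz": [0,0,0],"angular": [0,-60,0]},
    {"xyz": [0,0,0],"angular": [0,-60,0]},
    {"xyz": [0,0,0],"angular": [0,-60,0]},
    {"xyz": [0,0,0],"angular": [0,-60,0]},
  ],
)

```text
clock: 11.15
position: [0.4939, 0.0951, 0.2721]
ee_rot: [0.933, 0.037, -0.354, -0.048]
ft_force: [1.5, -0.5, 1.6]
grip_width: 1.0
grasp_force: 0.0
```

```bash
python3 - <<'E'
from h import *
o=get_obs(); a=cur(); print(a[0],'zdir',a[1].apply([0,0,1]).round(3),o['joint_pos'].round(2),o['joint_velocities'].round(2))
rel(a,pose(.5,.1,.25,4,0)); rel(a,pose(.5,.1,.25,4,70))
E
```

```text
[0.4939222  0.09505235 0.27211899] zdir [-0.664  0.063 -0.745] [ 0.15  0.63 -0.51  1.19 -0.02  2.06 -1.87] [-0.99  0.38  1.36  0.12 -0.22 -0.01  0.19]
xyz [0.0196, -0.0021, 0.0128] ang [-7.06, 41.22, 0.51] rows 4.9
xyz [0.0196, -0.0021, 0.0128] ang [-7.0, 111.12, -4.18] rows 13.0
```

The backward tilt stops near 42° with j6 at its limit. I'll keep backward tilts to 38° or less and use up to about 60° forward, standing each plate on end between two half-flips. First I turn the wrist half round so j7 is mid-range.

```bash
cat >> h.py <<'E'
def T(x,y,z,yaw,t): return pose(x,y,z,yaw+180,-t)   # t>0: tool points forward (+x)
E
python3 - <<'E'
from h import *
a=cur(); b=pose(.46,.15,.25,94); c=T(.442,.292,.15,2.4,0); d=T(.442,.292,.1,2.4,-30)
rel(a,b); rel(b,c); rel(c,d)
E
```

```text
xyz [-0.0052, -0.0532, 0.0425] ang [-37.72, 26.69, -85.11] rows 11.3
xyz [0.1429, -0.0081, 0.1] ang [0.0, 0.0, -88.4] rows 10.3
xyz [0.0, -0.0, 0.05] ang [0.0, 30.0, 0.0] rows 3.5
```

Call:
carry_out(
  motion=[
    {"xyz": [-0.005,-0.053,0.042],"angular": [-37.7,26.7,-85.1]},
    {"xyz": [-0.005,-0.053,0.042],"angular": [-37.7,26.7,-85.1]},
    {"xyz": [-0.005,-0.053,0.042],"angular": [-37.7,26.7,-85.1]},
    {"xyz": [-0.005,-0.053,0.042],"angular": [-37.7,26.7,-85.1]},
    {"xyz": [-0.005,-0.053,0.042],"angular": [-37.7,26.7,-85.1]},
    {"xyz": [-0.005,-0.053,0.042],"angular": [-37.7,26.7,-85.1]},
    {"xyz": [-0.005,-0.053,0.042],"angular": [-37.7,26.7,-85.1]},
    {"xyz": [-0.005,-0.053,0.042],"angular": [-37.7,26.7,-85.1]},
    {"xyz": [-0.005,-0.053,0.042],"angular": [-37.7,26.7,-85.1]},
    {"xyz": [-0.005,-0.053,0.042],"angular": [-37.7,26.7,-85.1]},
    {"xyz": [-0.005,-0.053,0.042],"angular": [-37.7,26.7,-85.1]},
    {"xyz": [-0.005,-0.053,0.042],"angular": [-37.7,26.7,-85.1]},
  ],
)

```text
clock: 12.35
position: [0.4567, 0.1502, 0.2431]
ee_rot: [0.678, 0.735, -0.008, -0.0]
ft_force: [0.6, -0.2, 0.1]
grip_width: 1.001
grasp_force: 0.0
```

Call:
carry_out(
  motion=[
    {"xyz": [0.143,-0.008,0.1],"angular": [0,0,-88.4]},
    {"xyz": [0.143,-0.008,0.1],"angular": [0,0,-88.4]},
    {"xyz": [0.143,-0.008,0.1],"angular": [0,0,-88.4]},
    {"xyz": [0.143,-0.008,0.1],"angular": [0,0,-88.4]},
    {"xyz": [0.143,-0.008,0.1],"angular": [0,0,-88.4]},
    {"xyz": [0.143,-0.008,0.1],"angular": [0,0,-88.4]},
    {"xyz": [0.143,-0.008,0.1],"angular": [0,0,-88.4]},
    {"xyz": [0.143,-0.008,0.1],"angular": [0,0,-88.4]},
    {"xyz": [0.143,-0.008,0.1],"angular": [0,0,-88.4]},
    {"xyz": [0.143,-0.008,0.1],"angular": [0,0,-88.4]},
    {"xyz": [0.143,-0.008,0.1],"angular": [0,0,-88.4]},
    {"xyz": [0.143,-0.008,0.1],"angular": [0,0,-88.4]},
  ],
)

```text
clock: 13.55
position: [0.437, 0.2916, 0.1413]
ee_rot: [-0.024, 1.0, -0.006, -0.008]
ft_force: [-0.6, 0.1, -0.5]
grip_width: 0.996
grasp_force: 0.0
```

Call:
carry_out(
  motion=[
    {"xyz": [0,0,0.01],"angular": [0,8,0]},
    {"xyz": [0,0,0.03],"angular": [0,16,0]},
    {"xyz": [0,0,0.04],"angular": [0,24,0]},
    {"xyz": [0,0,0.05],"angular": [0,30,0]},
    {"xyz": [0,0,0.05],"angular": [0,30,0]},
    {"xyz": [0,0,0.05],"angular": [0,30,0]},
    {"xyz": [0,0,0.05],"angular": [0,30,0]},
    {"xyz": [0,0,0.05],"angular": [0,30,0]},
  ],
)

```text
clock: 14.35
position: [0.4358, 0.2932, 0.0941]
ee_rot: [-0.023, 0.964, -0.012, -0.263]
ft_force: [-0.2, -0.5, 0.4]
grip_width: 1.001
grasp_force: 0.0
```

```bash
python3 - <<'E'
from h import *
o=get_obs(); a=cur(); print(a[0],'zdir',a[1].apply([0,0,1]).round(3),o['joint_pos'].round(2),o['joint_velocities'].round(2))
rel(a,T(.442,.292,.1,2.4,-30)); rel(a,T(.442,.292,.01,2.4,-30))
save('wrist','w8.png')
E
```

```text
[0.43581372 0.29323087 0.09412777] zdir [-0.507 -0.035 -0.861] [ 0.12  0.84 -1.01  1.44  0.32  1.61  0.72] [-0.    0.    0.   -0.01  0.    0.    0.  ]
xyz [-0.0023, -0.0016, -0.0082] ang [-0.77, -0.54, 0.16] rows 0.2
xyz [-0.048, -0.0007, 0.0694] ang [-0.77, -0.54, 0.16] rows 1.7
```

View pics/w8.png

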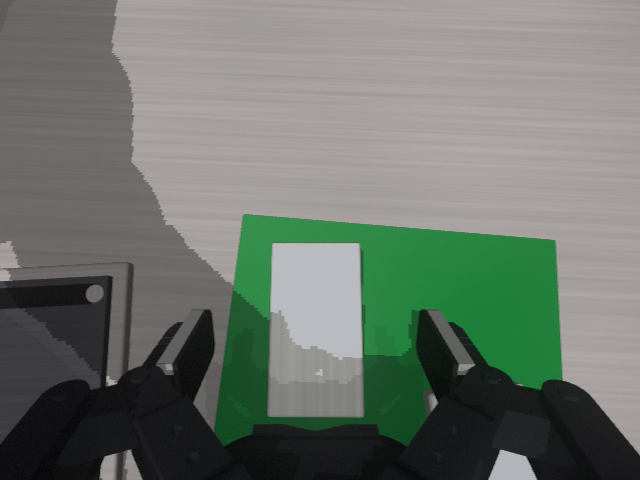

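Wrist view: the plate, at u 268-363 (centre 316), sits between the fingers (203-428). Descend, grip, lift.

Call:
carry_out(
  motion=[
    {"xyz": [-0.02,-0.001,0.028],"angular": [-0.8,-0.5,0]},
    {"xyz": [-0.038,-0.001,0.053],"angular": [-0.8,-0.5,0]},
    {"xyz": [-0.045,-0.001,0.065],"angular": [-0.8,-0.5,0]},
    {"xyz": [-0.048,-0.001,0.069],"angular": [-0.8,-0.5,0]},
    {"xyz": [-0.048,-0.001,0.069],"angular": [-0.8,-0.5,0]},
    {"xyz": [-0.048,-0.001,0.069],"angular": [-0.8,-0.5,0]},
  ],
)

```text
clock: 15.0
position: [0.4424, 0.2921, 0.0102]
ee_rot: [-0.021, 0.965, -0.004, -0.26]
ft_force: [-0.3, 1.0, 0.8]
grip_width: 1.004
grasp_force: 0.0
```

Call:
carry_out(
  motion=[
    {"xyz": [0,0,0],"angular": [0,0,0]},
    {"xyz": [0,0,0],"angular": [0,0,0]},
    {"xyz": [0,0,0],"angular": [0,0,0]},
    {"xyz": [0,0,0],"angular": [0,0,0]},
    {"xyz": [0,0,0],"angular": [0,0,0]},
    {"xyz": [0,0,0],"angular": [0,0,0]},
  ],
  hand=0,
  grip_force=110,
)

```text
clock: 15.6
position: [0.443, 0.2919, 0.0104]
ee_rot: [-0.021, 0.965, -0.004, -0.26]
ft_force: [3.2, -0.1, 9.0]
grip_width: 0.669
grasp_force: 118.3
```

```bash
python3 - <<'E'
from h import *
o=get_obs(); a=cur(); print(a[0],'zdir',a[1].apply([0,0,1]).round(3),o['grip_width'],o['grasp_force'])
b=T(.442,.2,.22,2.4,-30);c=T(.5,.1,.22,5,0); d=T(.52,.07,.18,5,60)
rel(a,b);rel(b,c);rel(c,d)
E
```

```text
[0.44300853 0.29191799 0.0103854 ] zdir [-0.502 -0.019 -0.865] 0.6690735931692923 118.27196002006531
xyz [0.1097, -0.0912, -0.179] ang [0.13, -0.15, 0.12] rows 4.6
xyz [-0.0466, -0.1023, -0.0269] ang [0.68, -29.99, -2.54] rows 3.5
xyz [-0.0173, -0.0316, 0.04] ang [0.0, -60.0, 0.0] rows 7.0
```

Call:
carry_out(
  motion=[
    {"xyz": [0.02,0,-0.035],"angular": [0,0,0]},
    {"xyz": [0.045,0,-0.08],"angular": [0,0,0]},
    {"xyz": [0.07,-0.02,-0.11],"angular": [0,0,0]},
    {"xyz": [0.09,-0.05,-0.14],"angular": [0,0,0]},
    {"xyz": [0.11,-0.091,-0.179],"angular": [0,0,0]},
    {"xyz": [0.11,-0.091,-0.179],"angular": [0,0,0]},
  ],
)

```text
clock: 16.2
position: [0.4432, 0.1971, 0.2221]
ee_rot: [-0.019, 0.966, -0.005, -0.259]
ft_force: [1.4, -0.3, -3.0]
grip_width: 0.668
grasp_force: 119.0
```

Call:
carry_out(
  motion=[
    {"xyz": [-0.012,-0.026,-0.007],"angular": [0.2,-7.5,-0.6]},
    {"xyz": [-0.023,-0.051,-0.013],"angular": [0.3,-15,-1.2]},
    {"xyz": [-0.035,-0.077,-0.02],"angular": [0.5,-22.5,-1.9]},
    {"xyz": [-0.047,-0.102,-0.027],"angular": [0.7,-30,-2.5]},
    {"xyz": [-0.047,-0.102,-0.027],"angular": [0.7,-30,-2.5]},
    {"xyz": [-0.047,-0.102,-0.027],"angular": [0.7,-30,-2.5]},
  ],
)

```text
clock: 16.8
position: [0.4991, 0.099, 0.218]
ee_rot: [-0.043, 0.999, -0.0, -0.003]
ft_force: [-0.3, 0.1, -2.7]
grip_width: 0.666
grasp_force: 119.0
```

Call:
carry_out(
  motion=[
    {"xyz": [-0.002,-0.004,0.005],"angular": [0,-7.5,0]},
    {"xyz": [-0.004,-0.008,0.01],"angular": [0,-15,0]},
    {"xyz": [-0.006,-0.012,0.015],"angular": [0,-22.5,0]},
    {"xyz": [-0.009,-0.016,0.02],"angular": [0,-30,0]},
    {"xyz": [-0.011,-0.02,0.025],"angular": [0,-37.5,0]},
    {"xyz": [-0.013,-0.024,0.03],"angular": [0,-45,0]},
    {"xyz": [-0.015,-0.028,0.035],"angular": [0,-52.5,0]},
    {"xyz": [-0.017,-0.032,0.04],"angular": [0,-60,0]},
    {"xyz": [-0.017,-0.032,0.04],"angular": [0,-60,0]},
    {"xyz": [-0.017,-0.032,0.04],"angular": [0,-60,0]},
    {"xyz": [-0.017,-0.032,0.04],"angular": [0,-60,0]},
  ],
)

```text
clock: 17.9
position: [0.5563, 0.0757, 0.2279]
ee_rot: [-0.044, 0.884, 0.022, 0.465]
ft_force: [0.2, 1.3, -2.8]
grip_width: 0.669
grasp_force: 119.2
```

```bash
python3 - <<'E'
from h import *
o=get_obs(); a=cur(); print(a[0],'zdir',a[1].apply([0,0,1]).round(3),'y',a[1].apply([0,1,0]).round(3),o['grip_width'],o['grasp_force'],o['joint_pos'].round(2))
b=T(.564,-.124,.16,5,59.9);c=T(.564,-.124,.075,5,59.9)
rel(a,b);rel(b,c);rel(a,c)
c=camera('scene'); cv2.imwrite('pics/s9.png',cv2.resize(c['img'][100:320,180:480,::-1],None,fx=2.6,fy=2.6,interpolation=cv2.INTER_CUBIC))
E
```

```text
[0.55626062 0.07568458 0.22792625] zdir [ 0.82   0.08  -0.566] y [-0.099  0.995 -0.003] 0.668655788399099 119.24688220024109 [ 0.54 -0.35 -0.75  2.41 -1.27  0.07  2.6 ]
xyz [0.0633, -0.1993, 0.0289] ang [0.48, -4.4, 0.5] rows 4.2
xyz [0.0735, -0.0, 0.0426] ang [0.0, 0.0, 0.0] rows 1.7
xyz [0.1333, -0.199, 0.077] ang [0.48, -4.4, 0.5] rows 5.0
```

View pics/s9.png

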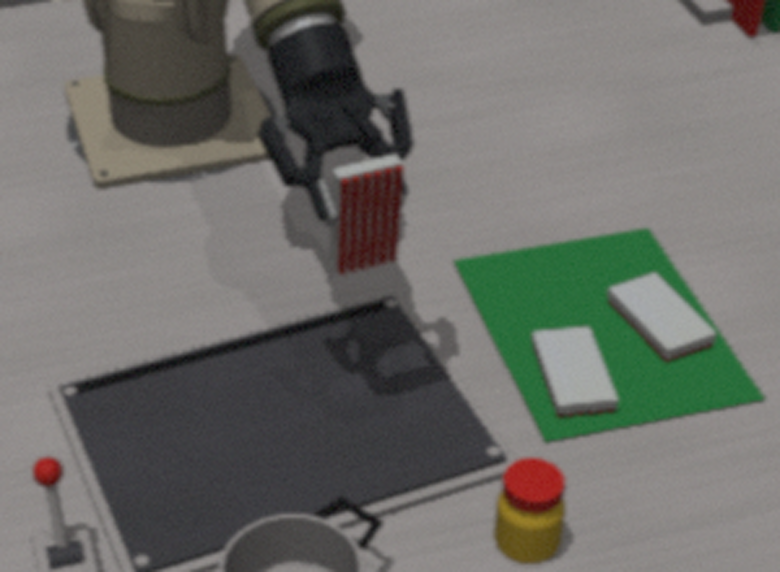

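The plate is held firmly with its ribs facing +x, but the joints are close to their limits (j5 -1.27, j7 2.6, j6 0.07). I'll ease the tilt, carry the plate lower and further out, and see how far it tilts there.

```bash
python3 - <<'E'
from h import *
a=cur(); b=T(.6,-.12,.16,5,30);c=T(.6,-.12,.09,5,54)
rel(a,b);rel(b,c)
E
```

```text
xyz [0.0433, -0.1982, 0.0592] ang [0.25, 25.54, 0.62] rows 4.2
xyz [0.035, -0.0, 0.0606] ang [0.0, -24.0, 0.0] rows 2.8
```

Call:
carry_out(
  motion=[
    {"xyz": [0.005,-0.02,0],"angular": [0,6,0]},
    {"xyz": [0.01,-0.06,0.01],"angular": [0,12,0]},
    {"xyz": [0.02,-0.1,0.025],"angular": [0,18,0]},
    {"xyz": [0.03,-0.14,0.04],"angular": [0,25.5,0.6]},
    {"xyz": [0.043,-0.18,0.05],"angular": [0,25.5,0.6]},
    {"xyz": [0.043,-0.198,0.059],"angular": [0,25.5,0.6]},
    {"xyz": [0.043,-0.198,0.059],"angular": [0,25.5,0.6]},
    {"xyz": [0.043,-0.198,0.059],"angular": [0,25.5,0.6]},
    {"xyz": [0.043,-0.198,0.059],"angular": [0,25.5,0.6]},
    {"xyz": [0.043,-0.198,0.059],"angular": [0,25.5,0.6]},
  ],
)

```text
clock: 18.95
position: [0.5993, -0.129, 0.1595]
ee_rot: [-0.037, 0.965, 0.012, 0.259]
ft_force: [-0.6, 0.7, -2.9]
grip_width: 0.663
grasp_force: 119.1
```

```bash
python3 - <<'E'
from h import *
o=get_obs(); a=cur(); print(a[0],'zdir',a[1].apply([0,0,1]).round(3),o['grip_width'],o['joint_pos'].round(2))
rel(a,T(.6,-.12,.09,5,54)); rel(a,T(.6,-.12,.16,5,54))
E
```

```text
[ 0.59926233 -0.12898514  0.15947766] zdir [ 0.498  0.043 -0.866] 0.6629955880086015 [ 1.36  0.24 -1.22  2.    0.14  0.56  1.76]
xyz [0.0335, 0.0086, 0.0609] ang [-0.15, -23.98, -0.55] rows 2.8
xyz [-0.0015, 0.0089, 0.0003] ang [-0.15, -23.98, -0.55] rows 2.8
```

Call:
carry_out(
  motion=[
    {"xyz": [0,0.004,0],"angular": [0,-6,0]},
    {"xyz": [0,0.008,0],"angular": [0,-12,0]},
    {"xyz": [0.01,0.008,0.02],"angular": [0,-18,0]},
    {"xyz": [0.02,0.008,0.04],"angular": [0,-24,-0.5]},
    {"xyz": [0.033,0.008,0.06],"angular": [0,-24,-0.5]},
    {"xyz": [0.033,0.008,0.06],"angular": [0,-24,-0.5]},
    {"xyz": [0.033,0.008,0.06],"angular": [0,-24,-0.5]},
    {"xyz": [0.033,0.008,0.06],"angular": [0,-24,-0.5]},
  ],
)

```text
clock: 19.75
position: [0.593, -0.1368, 0.1353]
ee_rot: [-0.055, 0.903, 0.039, 0.424]
ft_force: [0.4, 0.2, -2.8]
grip_width: 0.67
grasp_force: 122.2
```

```bash
python3 - <<'E'
from h import *
o=get_obs(); a=cur(); print(a[0],'zdir',a[1].apply([0,0,1]).round(3),'y',a[1].apply([0,1,0]).round(3),o['grip_width'],o['joint_pos'].round(2),o['joint_velocities'].round(2),o['ft_force'])
rel(a,T(.6,-.12,.077,5,57))
E
```

```text
[ 0.59296466 -0.13679482  0.13532625] zdir [ 0.762  0.116 -0.638] y [-0.132  0.991  0.024] 0.6704818785763906 [ 1.71  0.44 -1.44  2.25 -0.45  0.07  2.6 ] [-0.01 -0.02 -0.   -0.    0.01 -0.    0.01] [ 0.44781685  0.18299944 -2.84670893]
xyz [0.0393, 0.0143, 0.0445] ang [2.87, -6.65, 0.43] rows 1.2
```

Forward tilt stops near 49° here (j6, j7 and j3 all at limits), so I'll split the turn as -48°/+40°. Lay this plate back on the griddle, smooth side up, and regrasp it at -48°.

```bash
python3 - <<'E'
from h import *
a=cur(); b=T(.58,-.06,.16,5,0);c=T(.55,-.02,.12,5,-30);d=T(.55,-.02,.024,5,-30)
rel(a,b);rel(b,c);rel(c,d)
E
```

```text
xyz [-0.0158, 0.0784, -0.0167] ang [2.4, 50.33, 1.8] rows 5.9
xyz [0.0264, 0.0425, 0.04] ang [0.0, 30.0, 0.0] rows 3.5
xyz [-0.048, -0.0, 0.0831] ang [0.0, 0.0, 0.0] rows 1.9
```

Call:
carry_out(
  motion=[
    {"xyz": [-0.002,0.01,-0.02],"angular": [0.4,7.5,0.3]},
    {"xyz": [-0.005,0.02,-0.03],"angular": [0.8,15,0.6]},
    {"xyz": [-0.008,0.035,-0.03],"angular": [1.2,22.5,0.9]},
    {"xyz": [-0.01,0.05,-0.025],"angular": [1.6,30,1.2]},
    {"xyz": [-0.013,0.065,-0.02],"angular": [2,37.5,1.5]},
    {"xyz": [-0.016,0.078,-0.017],"angular": [2.2,45,1.7]},
    {"xyz": [-0.016,0.078,-0.017],"angular": [2.4,50.3,1.8]},
    {"xyz": [-0.016,0.078,-0.017],"angular": [2.4,50.3,1.8]},
    {"xyz": [-0.016,0.078,-0.017],"angular": [2.4,50.3,1.8]},
    {"xyz": [-0.016,0.078,-0.017],"angular": [2.4,50.3,1.8]},
  ],
)

```text
clock: 20.75
position: [0.581, -0.0588, 0.1602]
ee_rot: [-0.045, 0.999, 0.002, 0.002]
ft_force: [-0.0, 0.1, -3.9]
grip_width: 0.663
grasp_force: 122.0
```

Call:
carry_out(
  motion=[
    {"xyz": [0.006,0.01,0.01],"angular": [0,7.5,0]},
    {"xyz": [0.013,0.02,0.02],"angular": [0,15,0]},
    {"xyz": [0.02,0.03,0.03],"angular": [0,22.5,0]},
    {"xyz": [0.026,0.042,0.04],"angular": [0,30,0]},
    {"xyz": [0.026,0.042,0.04],"angular": [0,30,0]},
    {"xyz": [0.026,0.042,0.04],"angular": [0,30,0]},
    {"xyz": [0.026,0.042,0.04],"angular": [0,30,0]},
  ],
)

```text
clock: 21.45
position: [0.5511, -0.0227, 0.1221]
ee_rot: [-0.04, 0.966, -0.01, -0.255]
ft_force: [-1.5, 0.4, -3.1]
grip_width: 0.669
grasp_force: 122.0
```

```bash
python3 - <<'E'
from h import *
o=get_obs(); a=cur(); print(a[0],'zdir',a[1].apply([0,0,1]).round(3),o['grip_width'],o['joint_pos'].round(2))
rel(a,T(.55,-.02,.0235,5,-30.1))
E
```

```text
[ 0.55107636 -0.0227079   0.12209819] zdir [-0.493 -0.04  -0.869] 0.6686374275511155 [ 0.45  0.79 -0.81  1.3   0.43  1.78  1.29]
xyz [-0.048, 0.0027, 0.0861] ang [0.18, 0.48, -0.19] rows 2.0
```

Call:
carry_out(
  motion=[
    {"xyz": [-0.02,0.003,0.035],"angular": [0,0.5,0]},
    {"xyz": [-0.04,0.003,0.07],"angular": [0,0.5,0]},
    {"xyz": [-0.045,0.003,0.082],"angular": [0,0.5,0]},
    {"xyz": [-0.048,0.003,0.086],"angular": [0,0.5,0]},
    {"xyz": [-0.048,0.003,0.086],"angular": [0,0.5,0]},
    {"xyz": [-0.048,0.003,0.086],"angular": [0,0.5,0]},
  ],
)

```text
clock: 22.05
position: [0.5501, -0.0183, 0.0238]
ee_rot: [-0.041, 0.964, -0.01, -0.261]
ft_force: [-0.0, 0.3, -3.0]
grip_width: 0.665
grasp_force: 122.0
```

Call:
carry_out(
  motion=[
    {"xyz": [0,0,0],"angular": [0,0,0]},
    {"xyz": [0,0,0],"angular": [0,0,0]},
    {"xyz": [0,0,0],"angular": [0,0,0]},
    {"xyz": [0,0,0],"angular": [0,0,0]},
    {"xyz": [0,0,0],"angular": [0,0,0]},
  ],
  hand=1,
)

```text
clock: 22.55
position: [0.5488, -0.0182, 0.0217]
ee_rot: [-0.041, 0.964, -0.01, -0.263]
ft_force: [0.8, 0.6, -0.5]
grip_width: 1.0
grasp_force: 0.0
```

```bash
python3 - <<'E'
from h import *
o=get_obs(); a=cur(); print(a[0],'zdir',a[1].apply([0,0,1]).round(3),o['ft_force'])
rel(a,T(.567,-.0187,.026,5,-48))
E
```

```text
[ 0.54881887 -0.01819993  0.02174583] zdir [-0.506 -0.041 -0.862] [ 0.77798635  0.60549482 -0.53452799]
xyz [-0.0134, -0.002, -0.0128] ang [0.19, 17.52, -0.05] rows 2.0
```

Call:
carry_out(
  motion=[
    {"xyz": [-0.004,-0.001,-0.004],"angular": [0,6,0]},
    {"xyz": [-0.009,-0.002,-0.009],"angular": [0,12,0]},
    {"xyz": [-0.013,-0.002,-0.013],"angular": [0,17.5,0]},
    {"xyz": [-0.013,-0.002,-0.013],"angular": [0,17.5,0]},
    {"xyz": [-0.013,-0.002,-0.013],"angular": [0,17.5,0]},
  ],
)

```text
clock: 23.05
position: [0.5666, -0.0181, 0.0253]
ee_rot: [-0.039, 0.913, -0.016, -0.406]
ft_force: [-0.6, 0.4, 0.3]
grip_width: 1.0
grasp_force: 0.0
```

Call:
carry_out(
  motion=[
    {"xyz": [0,0,0],"angular": [0,0,0]},
    {"xyz": [0,0,0],"angular": [0,0,0]},
    {"xyz": [0,0,0],"angular": [0,0,0]},
    {"xyz": [0,0,0],"angular": [0,0,0]},
    {"xyz": [0,0,0],"angular": [0,0,0]},
    {"xyz": [0,0,0],"angular": [0,0,0]},
  ],
  hand=0,
  grip_force=110,
)

```text
clock: 23.65
position: [0.5675, -0.0191, 0.0283]
ee_rot: [-0.039, 0.914, -0.016, -0.405]
ft_force: [4.5, 0.5, 6.4]
grip_width: 0.663
grasp_force: 117.3
```

```bash
python3 - <<'E'
from h import *
o=get_obs(); a=cur(); print(a[0],'zdir',a[1].apply([0,0,1]).round(3),o['ft_force'],o['grip_width'],o['joint_pos'].round(2))
b=T(.56,-.05,.16,5,-48);c=T(.56,-.05,.16,5,0);d=T(.56,-.09,.15,5,40)
rel(a,b);rel(b,c);rel(c,d)
E
```

```text
[ 0.56747646 -0.01906804  0.02833393] zdir [-0.738 -0.061 -0.672] [4.47537198 0.51963832 6.37844835] 0.6634503348955916 [ 0.27  1.14 -0.69  0.99  0.46  2.02  1.31]
xyz [0.1043, -0.03, -0.0811] ang [0.22, 0.22, -0.06] rows 2.7
xyz [0.0, 0.0, 0.0] ang [0.0, -48.0, 0.0] rows 5.6
xyz [0.0035, -0.0398, 0.01] ang [0.0, -40.0, -0.0] rows 4.7
```

Grip is firm. Lift and untilt together (j6 is near its limit), then tilt forward.

Call:
carry_out(
  motion=[
    {"xyz": [0.02,-0.005,-0.016],"angular": [0,-4,0]},
    {"xyz": [0.035,-0.009,-0.027],"angular": [0,-10,0]},
    {"xyz": [0.05,-0.013,-0.039],"angular": [0,-17,0]},
    {"xyz": [0.065,-0.018,-0.051],"angular": [0,-24,0]},
    {"xyz": [0.08,-0.022,-0.063],"angular": [0,-31,0]},
    {"xyz": [0.093,-0.026,-0.073],"angular": [0,-38,0]},
    {"xyz": [0.104,-0.03,-0.081],"angular": [0,-44,0]},
    {"xyz": [0.104,-0.03,-0.081],"angular": [0,-48,0]},
    {"xyz": [0.104,-0.03,-0.081],"angular": [0,-48,0]},
    {"xyz": [0.104,-0.03,-0.081],"angular": [0,-48,0]},
  ],
)

```text
clock: 24.65
position: [0.559, -0.0506, 0.1579]
ee_rot: [-0.042, 0.999, -0.0, -0.001]
ft_force: [0.4, 0.2, -2.9]
grip_width: 0.663
grasp_force: 118.0
```

Call:
carry_out(
  motion=[
    {"xyz": [0.001,-0.007,0.002],"angular": [0,-7,0]},
    {"xyz": [0.001,-0.014,0.004],"angular": [0,-14,0]},
    {"xyz": [0.002,-0.021,0.006],"angular": [0,-21,0]},
    {"xyz": [0.003,-0.028,0.008],"angular": [0,-28,0]},
    {"xyz": [0.003,-0.034,0.01],"angular": [0,-34,0]},
    {"xyz": [0.003,-0.04,0.01],"angular": [0,-40,0]},
    {"xyz": [0.003,-0.04,0.01],"angular": [0,-40,0]},
    {"xyz": [0.003,-0.04,0.01],"angular": [0,-40,0]},
    {"xyz": [0.003,-0.04,0.01],"angular": [0,-40,0]},
  ],
)

```text
clock: 25.55
position: [0.56, -0.0886, 0.1471]
ee_rot: [-0.04, 0.939, 0.017, 0.341]
ft_force: [0.5, 0.4, -2.6]
grip_width: 0.666
grasp_force: 118.0
```

```bash
python3 - <<'E'
from h import *
o=get_obs(); a=cur(); print(a[0],'zdir',a[1].apply([0,0,1]).round(3),o['ft_force'],o['grip_width'],o['joint_pos'].round(2))
rel(a,T(.56,-.1,.1,5,41)); rel(T(.56,-.1,.1,5,41),T(.56,-.1,.085,5,41))
E
```

```text
[ 0.55999713 -0.08855338  0.14710852] zdir [ 0.639  0.059 -0.767] [ 0.52315616  0.42088444 -2.61297647] 0.6659565137723562 [ 1.28 -0.06 -1.04  2.25 -0.82  0.34  2.57]
xyz [0.031, -0.0116, 0.0354] ang [0.17, -1.06, -0.2] rows 1.0
xyz [0.0098, -0.0, 0.0113] ang [0.0, 0.0, 0.0] rows 0.3
```

Call:
carry_out(
  motion=[
    {"xyz": [0.01,-0.003,0.011],"angular": [0,0,0]},
    {"xyz": [0.02,-0.006,0.023],"angular": [0,0,0]},
    {"xyz": [0.031,-0.01,0.035],"angular": [0,-1,0]},
    {"xyz": [0.031,-0.01,0.035],"angular": [0,-1,0]},
    {"xyz": [0.031,-0.01,0.035],"angular": [0,-1,0]},
    {"xyz": [0.031,-0.01,0.035],"angular": [0,-1,0]},
  ],
)

```text
clock: 26.15
position: [0.5607, -0.0996, 0.1019]
ee_rot: [-0.039, 0.936, 0.016, 0.35]
ft_force: [0.2, -0.7, -2.8]
grip_width: 0.667
grasp_force: 118.3
```

```bash
python3 - <<'E'
from h import *
o=get_obs(); a=cur(); print(a[0],'zdir',a[1].apply([0,0,1]).round(3),'y',a[1].apply([0,1,0]).round(3),o['ft_force'],o['grip_width'],o['joint_pos'].round(2))
rel(a,T(.56,-.1,.09,5,41))
E
```

```text
[ 0.56066423 -0.09955696  0.1019177 ] zdir [ 0.654  0.057 -0.754] y [-0.085  0.996  0.002] [ 0.21669817 -0.66060884 -2.75034144] 0.6672469974291659 [ 1.38  0.13 -1.17  2.29 -0.73  0.16  2.6 ]
xyz [0.0084, -0.0004, 0.0085] ang [0.0, 0.05, -0.17] rows 0.2
```

Call:
carry_out(
  motion=[
    {"xyz": [0.005,0,0.005],"angular": [0,0,0]},
    {"xyz": [0.008,0,0.009],"angular": [0,0,0]},
    {"xyz": [0.009,0,0.01],"angular": [0,0,0]},
    {"xyz": [0.009,0,0.01],"angular": [0,0,0]},
  ],
)

```text
clock: 26.55
position: [0.5609, -0.0997, 0.0883]
ee_rot: [-0.04, 0.935, 0.015, 0.351]
ft_force: [-2.6, 0.6, 6.7]
grip_width: 0.664
grasp_force: 118.9
```

Call:
carry_out(
  motion=[
    {"xyz": [0.001,0,0.0015],"angular": [0,0,0]},
    {"xyz": [0.001,0,0.0015],"angular": [0,0,0]},
    {"xyz": [0.001,0,0.0015],"angular": [0,0,0]},
  ],
)

```text
clock: 26.85
position: [0.5628, -0.0996, 0.0883]
ee_rot: [-0.04, 0.935, 0.015, 0.352]
ft_force: [-9.0, 4.5, 22.7]
grip_width: 0.667
grasp_force: 119.9
```

```bash
python3 - <<'E'
from h import *
o=get_obs(); a=cur(); print(a[0],'zdir',a[1].apply([0,0,1]).round(3),o['ft_force'],o['torque'],o['grip_width'],o['joint_pos'].round(2))
E
```

```text
[ 0.56279418 -0.09956406  0.08832502] zdir [ 0.657  0.056 -0.751] [-9.02972383  4.49986001 22.68896037] [ 0.63323789 -0.91067295  0.56664268] 0.666839370716416 [ 1.32  0.18 -1.12  2.3  -0.7   0.1   2.59]
```

Standing contact confirmed (22 N). Release and back off.

Call:
carry_out(
  motion=[
    {"xyz": [-0.001,0,-0.002],"angular": [0,0,0]},
    {"xyz": [-0.001,0,-0.002],"angular": [0,0,0]},
    {"xyz": [-0.001,0,-0.002],"angular": [0,0,0]},
    {"xyz": [-0.001,0,-0.002],"angular": [0,0,0]},
    {"xyz": [-0.001,0,-0.002],"angular": [0,0,0]},
    {"xyz": [-0.001,0,-0.002],"angular": [0,0,0]},
    {"xyz": [-0.001,0,-0.002],"angular": [0,0,0]},
  ],
  hand=1,
)

```text
clock: 27.55
position: [0.5593, -0.0998, 0.0878]
ee_rot: [-0.039, 0.936, 0.016, 0.35]
ft_force: [0.5, -0.1, -1.0]
grip_width: 0.999
grasp_force: 0.0
```

Call:
carry_out(
  motion=[
    {"xyz": [0,0,-0.02],"angular": [0,0,0]},
    {"xyz": [0,0,-0.05],"angular": [0,0,0]},
    {"xyz": [0,0,-0.08],"angular": [0,0,0]},
    {"xyz": [0,0,-0.11],"angular": [0,0,0]},
    {"xyz": [0,0,-0.14],"angular": [0,0,0]},
    {"xyz": [0,0,-0.14],"angular": [0,0,0]},
    {"xyz": [0,0,-0.14],"angular": [0,0,0]},
  ],
)

```text
clock: 28.25
position: [0.5093, -0.124, 0.0931]
ee_rot: [-0.05, 0.949, -0.016, 0.31]
ft_force: [-1.2, 0.5, -0.6]
grip_width: 1.003
grasp_force: 0.0
```

```bash
python3 - <<'E'
from h import *
o=get_obs(); a=cur(); print(a[0],'zdir',a[1].apply([0,0,1]).round(3),o['grip_width'],o['joint_pos'].round(2))
b=T(.56,-.1,.25,5,0);c=T(.64,-.095,.19,5,-35);d=T(.628,-.095,.145,5,-47);e=T(.565,-.0995,.086,5,-47)
rel(a,b);rel(b,c);rel(c,d);rel(d,e)
c=save('top','t10.png'); print(proj(c,[.565,-.1,.126]),proj(c,[.565,-.1,.016]))
cv2.imwrite('pics/tc10.png',cv2.resize(np.hstack([c['img'][160:340,220:440,::-1],camera('scene')['img'][180:360,180:400,::-1]]),None,fx=1.8,fy=1.8))
E
```

```text
[ 0.50927528 -0.12399731  0.09312759] zdir [ 0.591  0.    -0.807] 1.0030547167117163 [ 0.86 -0.04 -0.6   2.36 -0.74  0.26  2.6 ]
xyz [-0.1354, 0.0099, -0.0966] ang [-3.45, 36.05, 0.97] rows 4.2
xyz [-0.0801, -0.002, 0.06] ang [0.0, 35.0, -0.0] rows 4.1
xyz [-0.016, 0.001, 0.0437] ang [0.0, 12.0, 0.0] rows 1.4
xyz [-0.0001, 0.001, 0.0864] ang [0.0, 0.0, 0.0] rows 1.7
(np.float64(376.110366479625), np.float64(247.95422599127573)) (np.float64(371.1314094868427), np.float64(248.1384824655558))
```

View pics/tc10.png

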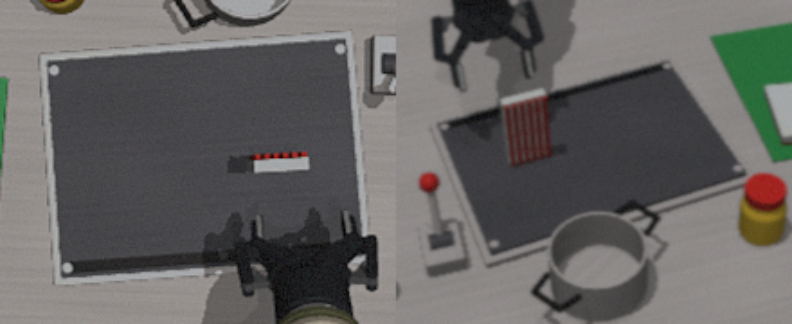

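Success: the plate stands upright at top pixel (376,250), ribs facing +x, in both views. Only the retreat drifted, because it went too close to the base; I'll retreat straight up from now on. Measure the plate's top numerically.

```bash
cat >> h.py <<'E'
def standing(c,zt=.126,roi=(235,180,425,320)):
    "top end face of a standing plate: white part"
    hsv=cv2.cvtColor(c['img'],cv2.COLOR_RGB2HSV); m=((hsv[...,1]<40)&(hsv[...,2]>140)).astype(np.uint8)
    k=np.zeros_like(m); a,b,e,f=roi; k[b:f,a:e]=1; m&=k
    for q in cv2.findContours(m,0,2)[0]:
        A=cv2.contourArea(q)
        if 100<A<800:
            P=np.array([ray(c,u,v,zt)[:2] for u,v in q[:,0]],np.float32); r=cv2.minAreaRect(P); print('st',np.round(r[0],4),np.round(r[1],3),round(r[2],1),A)
E
python3 - <<'E'
from h import *
c=camera('top'); standing(c); plates(c,.126,roi=(235,180,425,320),ribs=True); matplates(c)
E
```

```text
st [ 0.5588 -0.0997] [0.013 0.058] 4.9 160.0
(0.529, 0.401, 0.109, 0.059, 8.9)
(0.581, 0.282, 0.109, 0.059, -9.5)
```

Call:
carry_out(
  motion=[
    {"xyz": [-0.024,0,-0.032],"angular": [0,0,0]},
    {"xyz": [-0.048,0,-0.064],"angular": [0,0,0]},
    {"xyz": [-0.072,0,-0.097],"angular": [0,0,0]},
    {"xyz": [-0.095,0,-0.129],"angular": [-1,6,0]},
    {"xyz": [-0.1,0.003,-0.12],"angular": [-1.5,14,0.4]},
    {"xyz": [-0.115,0.006,-0.11],"angular": [-2.5,22,0.7]},
    {"xyz": [-0.135,0.01,-0.097],"angular": [-3,30,1]},
    {"xyz": [-0.135,0.01,-0.097],"angular": [-3.5,36,1]},
    {"xyz": [-0.135,0.01,-0.097],"angular": [-3.5,36,1]},
    {"xyz": [-0.135,0.01,-0.097],"angular": [-3.5,36,1]},
    {"xyz": [-0.135,0.01,-0.097],"angular": [-3.5,36,1]},
  ],
)

```text
clock: 29.5
position: [0.5597, -0.0995, 0.2508]
ee_rot: [-0.044, 0.999, 0.001, 0.002]
ft_force: [-0.7, 0.1, 1.0]
grip_width: 1.001
grasp_force: 0.0
```

```bash
python3 - <<'E'
from h import *
o=get_obs(); a=cur(); print(a[0],'zdir',a[1].apply([0,0,1]).round(3),o['grip_width'],o['joint_pos'].round(2))
c=T(.645,-.092,.2,5,-30);d=T(.627,-.094,.145,5,-47);e=T(.561,-.0997,.086,5,-47)
rel(a,c);rel(c,d);rel(d,e)
standing(camera('top'))
E
```

```text
[ 0.55965734 -0.09947912  0.25083447] zdir [ 0.004  0.002 -1.   ] 1.0008194342559875 [ 0.86  0.32 -0.94  1.55  0.26  1.4   1.56]
xyz [-0.0855, -0.0001, 0.0512] ang [0.07, 30.24, 0.05] rows 3.5
xyz [-0.0118, -0.0004, 0.0567] ang [-0.0, 17.0, 0.0] rows 2.0
xyz [0.002, 0.0001, 0.0887] ang [0.0, 0.0, 0.0] rows 1.8
st [ 0.4384 -0.0618] [0.024 0.077] 5.9 301.0
```

Call:
carry_out(
  motion=[
    {"xyz": [-0.03,0,0],"angular": [0,7.5,0]},
    {"xyz": [-0.06,0,0.01],"angular": [0,15,0]},
    {"xyz": [-0.085,0,0.03],"angular": [0,22.5,0]},
    {"xyz": [-0.085,0,0.051],"angular": [0,30,0]},
    {"xyz": [-0.085,0,0.051],"angular": [0,30,0]},
    {"xyz": [-0.085,0,0.051],"angular": [0,30,0]},
    {"xyz": [-0.085,0,0.051],"angular": [0,30,0]},
  ],
)

```text
clock: 30.25
position: [0.6448, -0.0929, 0.2032]
ee_rot: [-0.042, 0.966, -0.011, -0.255]
ft_force: [0.8, -0.2, 0.4]
grip_width: 1.002
grasp_force: 0.0
```

Call:
carry_out(
  motion=[
    {"xyz": [-0.004,0,0.019],"angular": [0,6,0]},
    {"xyz": [-0.008,0,0.038],"angular": [0,12,0]},
    {"xyz": [-0.012,0,0.057],"angular": [0,17,0]},
    {"xyz": [-0.012,0,0.057],"angular": [0,17,0]},
    {"xyz": [-0.012,0,0.057],"angular": [0,17,0]},
    {"xyz": [-0.012,0,0.057],"angular": [0,17,0]},
    {"xyz": [-0.012,0,0.057],"angular": [0,17,0]},
  ],
)

```text
clock: 30.95
position: [0.6285, -0.0997, 0.173]
ee_rot: [-0.034, 0.941, -0.038, -0.334]
ft_force: [-0.2, -4.1, -0.6]
grip_width: 0.996
grasp_force: 0.0
```

```bash
python3 - <<'E'
from h import *
o=get_obs(); a=cur(); print(a[0],'zdir',a[1].apply([0,0,1]).round(3),o['grip_width'],o['joint_pos'].round(2))
rel(a,T(.561,-.0997,.086,5,-47))
standing(camera('top'))
E
```

```text
[ 0.62847164 -0.09969875  0.17296083] zdir [-0.627 -0.095 -0.773] 0.9961692440143599 [-0.11  0.96  0.32  0.82 -0.07  2.06  1.8 ]
xyz [-0.0027, 0.0104, 0.1095] ang [-2.18, 7.74, -1.83] rows 2.2
```

```bash
python3 - <<'E'
from h import *
a=cur(); b=T(.625,-.094,.145,5,-40); c=T(.561,-.0997,.086,5,-43)
rel(a,b); rel(b,c)
E
```

```text
xyz [-0.0127, -0.003, 0.0239] ang [-2.18, 0.85, -0.37] rows 0.5
xyz [0.0113, -0.0001, 0.0865] ang [0.0, 3.0, 0.0] rows 1.7
```

Call:
carry_out(
  motion=[
    {"xyz": [-0.006,-0.002,0.012],"angular": [-1,0,0]},
    {"xyz": [-0.013,-0.003,0.024],"angular": [-2.2,0.8,-0.4]},
    {"xyz": [-0.013,-0.003,0.024],"angular": [-2.2,0.8,-0.4]},
    {"xyz": [-0.013,-0.003,0.024],"angular": [-2.2,0.8,-0.4]},
    {"xyz": [-0.013,-0.003,0.024],"angular": [-2.2,0.8,-0.4]},
    {"xyz": [-0.013,-0.003,0.024],"angular": [-2.2,0.8,-0.4]},
  ],
)

```text
clock: 31.6
position: [0.6239, -0.0909, 0.1371]
ee_rot: [-0.044, 0.937, -0.01, -0.347]
ft_force: [0.9, 0.6, -0.0]
grip_width: 0.998
grasp_force: 0.0
```

```bash
python3 - <<'E'
from h import *
o=get_obs(); a=cur(); print(a[0],'zdir',a[1].apply([0,0,1]).round(3),o['ft_force'],o['joint_pos'].round(2),o['joint_velocities'].round(2))
rel(a,T(.625,-.094,.145,5,-40)); rel(a,T(.561,-.0997,.086,5,-43))
standing(camera('top'))
E
```

```text
[ 0.62385195 -0.09090862  0.13713015] zdir [-0.649 -0.05  -0.759] [ 0.89679357  0.61608853 -0.04119015] [-0.08  0.99  0.27  0.84 -0.08  2.03  1.81] [-0. -0.  0.  0.  0. -0. -0.]
xyz [0.0045, -0.0031, -0.0066] ang [0.39, -0.6, 0.57] rows 0.2
xyz [0.0149, -0.0037, 0.08] ang [0.38, 2.4, 0.58] rows 1.6
```

Call:
carry_out(
  motion=[
    {"xyz": [0.003,-0.004,0.01],"angular": [0.4,0,0.6]},
    {"xyz": [0.005,-0.004,0.025],"angular": [0.4,0.6,0.6]},
    {"xyz": [0.01,-0.004,0.045],"angular": [0.4,1.2,0.6]},
    {"xyz": [0.013,-0.004,0.065],"angular": [0.4,1.8,0.6]},
    {"xyz": [0.015,-0.004,0.08],"angular": [0.4,2.4,0.6]},
    {"xyz": [0.015,-0.004,0.08],"angular": [0.4,2.4,0.6]},
    {"xyz": [0.015,-0.004,0.08],"angular": [0.4,2.4,0.6]},
    {"xyz": [0.015,-0.004,0.08],"angular": [0.4,2.4,0.6]},
  ],
)

```text
clock: 32.45
position: [0.5617, -0.1, 0.0866]
ee_rot: [-0.041, 0.93, -0.016, -0.366]
ft_force: [0.7, 0.7, 0.6]
grip_width: 0.999
grasp_force: 0.0
```

```bash
python3 - <<'E'
from h import *
o=get_obs(); a=cur(); print(a[0],'zdir',a[1].apply([0,0,1]).round(3),o['ft_force'],o['joint_pos'].round(2))
rel(a,T(.561,-.0997,.086,5,-43))
standing(camera('top'))
E
```

```text
[ 0.56169942 -0.10001619  0.08664531] zdir [-0.678 -0.06  -0.732] [0.68193409 0.67302978 0.56437779] [-0.1   0.91  0.27  1.11 -0.05  1.88  1.81]
xyz [0.0001, 0.0004, 0.0009] ang [-0.05, 0.07, -0.03] rows 0.0
```

There's room to tilt about 7° more (j6 1.88). Tilt, grip, lift a little, then turn over.

Call:
carry_out(
  motion=[
    {"xyz": [0,0,0],"angular": [0,3.5,0]},
    {"xyz": [0,0,0],"angular": [0,7,0]},
    {"xyz": [0,0,0],"angular": [0,7,0]},
    {"xyz": [0,0,0],"angular": [0,7,0]},
  ],
)

```text
clock: 32.9
position: [0.5611, -0.1002, 0.0855]
ee_rot: [-0.039, 0.906, -0.019, -0.422]
ft_force: [-0.7, -0.6, 0.5]
grip_width: 1.0
grasp_force: 0.0
```

Call:
carry_out(
  motion=[
    {"xyz": [0,0,0],"angular": [0,0,0]},
    {"xyz": [0,0,0],"angular": [0,0,0]},
    {"xyz": [0,0,0],"angular": [0,0,0]},
    {"xyz": [0,0,0],"angular": [0,0,0]},
    {"xyz": [0,0,0],"angular": [0,0,0]},
    {"xyz": [0,0,0],"angular": [0,0,0]},
  ],
  hand=0,
)

```text
clock: 33.5
position: [0.5611, -0.1, 0.0874]
ee_rot: [-0.039, 0.906, -0.019, -0.422]
ft_force: [0.2, 1.2, 7.0]
grip_width: 0.662
grasp_force: 115.8
```

```bash
python3 - <<'E'
from h import *
o=get_obs(); a=cur(); print(a[0],'zdir',a[1].apply([0,0,1]).round(3),o['ft_force'],o['grip_width'],o['joint_pos'].round(2))
b=T(.56,-.11,.13,5,-30);c=T(.56,-.115,.12,5,0);d=T(.56,-.118,.09,5,35)
rel(a,b);rel(b,c);rel(c,d)
E
```

```text
[ 0.56110476 -0.09998694  0.08737238] zdir [-0.762 -0.067 -0.644] [0.17100777 1.15183719 6.96393151] 0.6617540913074884 [-0.09  1.01  0.27  1.   -0.05  2.01  1.81]
xyz [0.0339, -0.0099, -0.0259] ang [-0.03, -19.93, -0.04] rows 2.3
xyz [-0.0046, -0.005, 0.0089] ang [0.0, -30.0, -0.0] rows 3.5
xyz [0.0003, -0.003, 0.03] ang [0.0, -35.0, 0.0] rows 4.1
```

Call:
carry_out(
  motion=[
    {"xyz": [0.006,-0.002,-0.005],"angular": [0,-2,0]},
    {"xyz": [0.018,-0.005,-0.013],"angular": [0,-8,0]},
    {"xyz": [0.028,-0.008,-0.021],"angular": [0,-14,0]},
    {"xyz": [0.034,-0.01,-0.026],"angular": [0,-20,0]},
    {"xyz": [0.034,-0.01,-0.026],"angular": [0,-20,0]},
  ],
)

```text
clock: 34.0
position: [0.56, -0.1117, 0.1326]
ee_rot: [-0.041, 0.966, -0.012, -0.255]
ft_force: [1.0, -1.0, -2.6]
grip_width: 0.665
grasp_force: 117.5
```

Call:
carry_out(
  motion=[
    {"xyz": [-0.001,-0.001,0.002],"angular": [0,-7.5,0]},
    {"xyz": [-0.002,-0.002,0.004],"angular": [0,-15,0]},
    {"xyz": [-0.003,-0.004,0.006],"angular": [0,-22.5,0]},
    {"xyz": [-0.005,-0.005,0.009],"angular": [0,-30,0]},
    {"xyz": [-0.005,-0.005,0.009],"angular": [0,-30,0]},
  ],
)

```text
clock: 34.5
position: [0.5557, -0.1161, 0.1165]
ee_rot: [-0.042, 0.999, 0.0, -0.002]
ft_force: [-1.1, -0.2, -2.6]
grip_width: 0.663
grasp_force: 117.6
```

Call:
carry_out(
  motion=[
    {"xyz": [0,0,0.005],"angular": [0,-6,0]},
    {"xyz": [0,-0.001,0.01],"angular": [0,-12,0]},
    {"xyz": [0,-0.002,0.015],"angular": [0,-18,0]},
    {"xyz": [0,-0.003,0.02],"angular": [0,-24,0]},
    {"xyz": [0,-0.003,0.025],"angular": [0,-30,0]},
    {"xyz": [0,-0.003,0.03],"angular": [0,-35,0]},
    {"xyz": [0,-0.003,0.03],"angular": [0,-35,0]},
    {"xyz": [0,-0.003,0.03],"angular": [0,-35,0]},
    {"xyz": [0,-0.003,0.03],"angular": [0,-35,0]},
  ],
)

```text
clock: 35.4
position: [0.5609, -0.1176, 0.088]
ee_rot: [-0.042, 0.953, 0.014, 0.299]
ft_force: [0.3, -0.3, -2.4]
grip_width: 0.667
grasp_force: 117.8
```

```bash
python3 - <<'E'
from h import *
o=get_obs(); a=cur(); print(a[0],'zdir',a[1].apply([0,0,1]).round(3),'y',a[1].apply([0,1,0]).round(3),o['ft_force'],o['grip_width'],o['joint_pos'].round(2))
rel(a,T(.56,-.118,.06,5,36));rel(a,T(.56,-.118,.03,5,36))
E
```

```text
[ 0.56086243 -0.11758055  0.08798214] zdir [ 0.569  0.051 -0.821] y [-0.089  0.996  0.001] [ 0.34264722 -0.34701531 -2.4330174 ] 0.6665593729001591 [ 0.08  0.06  0.17  2.27 -0.71  0.3   2.53]
xyz [0.0167, -0.0004, 0.0225] ang [0.08, -1.17, 0.05] rows 0.6
xyz [0.0339, -0.0004, 0.0471] ang [0.08, -1.17, 0.05] rows 1.2
```

Call:
carry_out(
  motion=[
    {"xyz": [0.01,0,0.013],"angular": [0,0,0]},
    {"xyz": [0.02,0,0.027],"angular": [0,0,0]},
    {"xyz": [0.028,0,0.038],"angular": [0,0,0]},
    {"xyz": [0.032,0,0.044],"angular": [0,0,0]},
    {"xyz": [0.032,0,0.044],"angular": [0,0,0]},
    {"xyz": [0.032,0,0.044],"angular": [0,0,0]},
  ],
)

```text
clock: 36.0
position: [0.5598, -0.1183, 0.0336]
ee_rot: [-0.041, 0.953, 0.014, 0.3]
ft_force: [-0.2, 0.3, -3.3]
grip_width: 0.664
grasp_force: 117.7
```

```bash
python3 - <<'E'
from h import *
o=get_obs(); a=cur(); print(a[0],'zdir',a[1].apply([0,0,1]).round(3),'y',a[1].apply([0,1,0]).round(3),o['ft_force'],o['grip_width'],o['joint_pos'].round(2))
rel(a,T(.56,-.118,.032,5,37)); print(a[1].inv().apply([0,0,.1]))
E
```

```text
[ 0.55978379 -0.11826979  0.03356958] zdir [ 0.57   0.052 -0.82 ] y [-0.087  0.996  0.002] [-0.18144851  0.30370318 -3.33914515] 0.6636017435571768 [ 0.75  0.23 -0.53  2.26 -0.69  0.14  2.58]
xyz [0.0007, 0.0002, 0.0014] ang [0.09, -2.07, -0.09] rows 0.2
[-0.05725674  0.00022669 -0.08198545]
```

Lower 2 mm, release, and go straight up. World +z 0.1 m is (-0.057, 0, -0.082) in the tool frame.

Call:
carry_out(
  motion=[
    {"xyz": [0.001,0,0.002],"angular": [0,-1.5,0]},
    {"xyz": [0.001,0,0.002],"angular": [0,-1.5,0]},
    {"xyz": [0.001,0,0.002],"angular": [0,-1.5,0]},
  ],
)

```text
clock: 36.3
position: [0.5599, -0.1186, 0.032]
ee_rot: [-0.041, 0.949, 0.014, 0.312]
ft_force: [-0.2, 0.3, -3.2]
grip_width: 0.661
grasp_force: 117.9
```

Call:
carry_out(
  motion=[
    {"xyz": [0,0,0],"angular": [0,0,0]},
    {"xyz": [0,0,0],"angular": [0,0,0]},
    {"xyz": [0,0,0],"angular": [0,0,0]},
    {"xyz": [0,0,0],"angular": [0,0,0]},
    {"xyz": [0,0,0],"angular": [0,0,0]},
  ],
  hand=1,
)

```text
clock: 36.8
position: [0.5597, -0.1182, 0.032]
ee_rot: [-0.042, 0.949, 0.013, 0.313]
ft_force: [0.9, -0.1, 0.4]
grip_width: 0.998
grasp_force: 0.0
```

Call:
carry_out(
  motion=[
    {"xyz": [-0.012,0,-0.016],"angular": [0,0,0]},
    {"xyz": [-0.03,0,-0.045],"angular": [0,0,0]},
    {"xyz": [-0.055,0,-0.075],"angular": [0,6,0]},
    {"xyz": [-0.08,0,-0.11],"angular": [0,12,0]},
    {"xyz": [-0.1,0,-0.14],"angular": [0,18,0]},
    {"xyz": [-0.1,0,-0.15],"angular": [0,24,0]},
    {"xyz": [-0.1,0,-0.15],"angular": [0,30,0]},
    {"xyz": [-0.1,0,-0.15],"angular": [0,36,0]},
    {"xyz": [-0.1,0,-0.15],"angular": [0,36,0]},
    {"xyz": [-0.1,0,-0.15],"angular": [0,36,0]},
  ],
)

```text
clock: 37.8
position: [0.5509, -0.1185, 0.211]
ee_rot: [-0.044, 0.999, 0.0, 0.005]
ft_force: [-0.2, -0.3, -0.2]
grip_width: 1.003
grasp_force: 0.0
```

```bash
python3 - <<'E'
from h import *
o=get_obs(); a=cur(); print(a[0],'zdir',a[1].apply([0,0,1]).round(3),'y',a[1].apply([0,1,0]).round(3),o['joint_pos'].round(2))
c=save('top','t12.png'); print('mat');matplates(c); print('ribs');plates(c,.036,roi=(235,180,425,320),ribs=True); print('white');plates(c,.036,roi=(250,190,412,298))
s=save('scene','s12.png')
b=T(.581,.15,.2,-9,0);cc=T(.581,.282,.15,-9,0)
rel(a,b);rel(b,cc)
E
```

```text
[ 0.55094223 -0.1185305   0.21097568] zdir [ 0.009  0.001 -1.   ] y [-0.088  0.996  0.   ] [ 0.51  0.23 -0.44  1.64  0.1   1.28  1.71]
mat
(0.529, 0.401, 0.109, 0.059, 8.9)
(0.581, 0.282, 0.109, 0.059, -8.9)
ribs
(0.588, -0.113, 0.077, 0.051, 3.6)
white
xyz [-0.0534, 0.2649, 0.0116] ang [0.09, 0.52, 14.03] rows 5.4
xyz [0.0206, 0.1304, 0.05] ang [0.0, 0.0, 0.0] rows 2.8
```

Plate 1 lies ribs up at about (0.588, -0.113). Next is the plate at (0.581, 0.282).

```bash
python3 - <<'E'
from h import *
a=cur()
b=T(.60,.2795,.16,-9,0);c=T(.605,.2795,.08,-9,-40);d=T(.597,.2795,.014,-9,-47)
rel(a,b);rel(b,c);rel(c,d)
E
```

```text
xyz [-0.0836, 0.3929, 0.052] ang [0.02, 0.54, 13.97] rows 8.1
xyz [-0.0049, 0.0008, 0.08] ang [-0.0, 40.0, -0.0] rows 4.7
xyz [-0.0364, -0.0013, 0.0556] ang [0.0, 7.0, 0.0] rows 1.3
```

Call:
carry_out(
  motion=[
    {"xyz": [-0.01,0.05,0],"angular": [0,0.5,2]},
    {"xyz": [-0.021,0.098,0],"angular": [0,0.5,4]},
    {"xyz": [-0.032,0.146,0.01],"angular": [0,0.5,6]},
    {"xyz": [-0.042,0.194,0.02],"angular": [0,0.5,8]},
    {"xyz": [-0.052,0.242,0.03],"angular": [0,0.5,10]},
    {"xyz": [-0.063,0.29,0.04],"angular": [0,0.5,12]},
    {"xyz": [-0.074,0.338,0.05],"angular": [0,0.5,14]},
    {"xyz": [-0.084,0.385,0.052],"angular": [0,0.5,14]},
    {"xyz": [-0.084,0.393,0.052],"angular": [0,0.5,14]},
    {"xyz": [-0.084,0.393,0.052],"angular": [0,0.5,14]},
    {"xyz": [-0.084,0.393,0.052],"angular": [0,0.5,14]},
  ],
)

```text
clock: 39.0
position: [0.6011, 0.2779, 0.1605]
ee_rot: [0.079, 0.997, -0.0, 0.0]
ft_force: [0.3, -1.3, -0.3]
grip_width: 0.998
grasp_force: 0.0
```

Call:
carry_out(
  motion=[
    {"xyz": [-0.001,0,0.02],"angular": [0,7,0]},
    {"xyz": [-0.002,0,0.04],"angular": [0,14,0]},
    {"xyz": [-0.003,0,0.06],"angular": [0,21,0]},
    {"xyz": [-0.004,0,0.08],"angular": [0,28,0]},
    {"xyz": [-0.005,0,0.08],"angular": [0,34,0]},
    {"xyz": [-0.005,0,0.08],"angular": [0,40,0]},
    {"xyz": [-0.005,0,0.08],"angular": [0,40,0]},
    {"xyz": [-0.005,0,0.08],"angular": [0,40,0]},
    {"xyz": [-0.005,0,0.08],"angular": [0,40,0]},
  ],
)

```text
clock: 39.9
position: [0.6062, 0.2788, 0.0822]
ee_rot: [0.074, 0.937, 0.028, -0.339]
ft_force: [0.1, -0.0, -0.1]
grip_width: 1.003
grasp_force: 0.0
```

```bash
python3 - <<'E'
from h import *
o=get_obs(); a=cur(); print(a[0],'zdir',a[1].apply([0,0,1]).round(3),'y',a[1].apply([0,1,0]).round(3),o['joint_pos'].round(2),o['joint_velocities'].round(1))
d=T(.597,.2795,.014,-9,-47); rel(a,d)
c=camera('top'); print('ribs');plates(c,.036,roi=(235,180,425,320),ribs=True); matplates(c)
E
```

```text
[0.60617192 0.27882961 0.0822335 ] zdir [-0.632  0.102 -0.769] y [0.157 0.988 0.001] [-0.13  1.09 -0.54  0.79  0.05  1.9   0.88] [-0. -0. -0.  0. -0.  0. -0.]
xyz [-0.0366, -0.0009, 0.0583] ang [0.09, 7.22, 0.03] rows 1.4
ribs
(0.573, -0.119, 0.106, 0.057, 6.3)
(0.529, 0.401, 0.109, 0.059, 9.2)
(0.581, 0.282, 0.109, 0.059, -8.6)
```

Plate 1 is confirmed flat: ribs 106 x 57 mm at (0.573, -0.119). Grasp plate 2.

Call:
carry_out(
  motion=[
    {"xyz": [-0.012,-0.001,0.02],"angular": [0,2,0]},
    {"xyz": [-0.024,-0.001,0.039],"angular": [0,4.5,0]},
    {"xyz": [-0.032,-0.001,0.052],"angular": [0,7.2,0]},
    {"xyz": [-0.0365,-0.001,0.058],"angular": [0,7.2,0]},
    {"xyz": [-0.0365,-0.001,0.058],"angular": [0,7.2,0]},
    {"xyz": [-0.0365,-0.001,0.058],"angular": [0,7.2,0]},
    {"xyz": [-0.0365,-0.001,0.058],"angular": [0,7.2,0]},
  ],
)

```text
clock: 40.65
position: [0.5971, 0.2799, 0.0146]
ee_rot: [0.072, 0.914, 0.032, -0.398]
ft_force: [-0.5, -0.1, 1.4]
grip_width: 1.002
grasp_force: 0.0
```

Call:
carry_out(
  motion=[
    {"xyz": [0,0,0],"angular": [0,0,0]},
    {"xyz": [0,0,0],"angular": [0,0,0]},
    {"xyz": [0,0,0],"angular": [0,0,0]},
    {"xyz": [0,0,0],"angular": [0,0,0]},
    {"xyz": [0,0,0],"angular": [0,0,0]},
    {"xyz": [0,0,0],"angular": [0,0,0]},
  ],
  hand=0,
)

```text
clock: 41.25
position: [0.5973, 0.2795, 0.0139]
ee_rot: [0.072, 0.914, 0.032, -0.398]
ft_force: [5.1, -0.4, 7.7]
grip_width: 0.669
grasp_force: 118.1
```

```bash
python3 - <<'E'
from h import *
o=get_obs(); a=cur(); print(a[0],'zdir',a[1].apply([0,0,1]).round(3),o['ft_force'],o['grip_width'],o['joint_pos'].round(2))
b=T(.59,.24,.16,-5,0);c=T(.57,.02,.16,5,0);d=T(.56,.01,.11,5,40.5)
rel(a,b);rel(b,c);rel(c,d)
E
```

```text
[0.59732773 0.27954578 0.01387534] zdir [-0.723  0.117 -0.681] [ 5.087424   -0.43864934  7.69640934] 0.6690563912663555 [-0.14  1.25 -0.53  0.7   0.03  1.94  0.9 ]
xyz [0.1078, -0.04, -0.0988] ang [1.75, -47.07, -3.81] rows 5.5
xyz [0.0007, -0.2209, -0.0] ang [0.0, 0.0, -10.0] rows 4.4
xyz [0.0108, -0.0091, 0.05] ang [0.0, -40.5, -0.0] rows 4.7
```

Call:
carry_out(
  motion=[
    {"xyz": [0.021,-0.002,-0.019],"angular": [0,-4,0]},
    {"xyz": [0.037,-0.008,-0.034],"angular": [0.3,-10,-0.5]},
    {"xyz": [0.053,-0.016,-0.049],"angular": [0.6,-17,-1]},
    {"xyz": [0.069,-0.023,-0.063],"angular": [0.9,-24,-1.7]},
    {"xyz": [0.085,-0.03,-0.078],"angular": [1.2,-31,-2.4]},
    {"xyz": [0.1,-0.036,-0.091],"angular": [1.5,-39,-3.1]},
    {"xyz": [0.108,-0.04,-0.099],"angular": [1.75,-47,-3.8]},
    {"xyz": [0.108,-0.04,-0.099],"angular": [1.75,-47,-3.8]},
    {"xyz": [0.108,-0.04,-0.099],"angular": [1.75,-47,-3.8]},
  ],
)

```text
clock: 42.15
position: [0.5886, 0.2399, 0.1593]
ee_rot: [0.043, 0.999, -0.001, -0.002]
ft_force: [0.4, 0.3, -4.5]
grip_width: 0.669
grasp_force: 118.4
```

Call:
carry_out(
  motion=[
    {"xyz": [0,-0.04,0],"angular": [0,0,-2]},
    {"xyz": [0,-0.08,0],"angular": [0,0,-4]},
    {"xyz": [0,-0.12,0],"angular": [0,0,-6]},
    {"xyz": [0,-0.16,0],"angular": [0,0,-8]},
    {"xyz": [0,-0.2,0],"angular": [0,0,-10]},
    {"xyz": [0.001,-0.221,0],"angular": [0,0,-10]},
    {"xyz": [0.001,-0.221,0],"angular": [0,0,-10]},
    {"xyz": [0.001,-0.221,0],"angular": [0,0,-10]},
  ],
)

```text
clock: 42.95
position: [0.5696, 0.0194, 0.1581]
ee_rot: [-0.043, 0.999, 0.001, -0.003]
ft_force: [0.8, 0.8, -3.5]
grip_width: 0.669
grasp_force: 118.8
```

Call:
carry_out(
  motion=[
    {"xyz": [0.002,-0.002,0.005],"angular": [0,-7,0]},
    {"xyz": [0.004,-0.004,0.01],"angular": [0,-14,0]},
    {"xyz": [0.006,-0.006,0.02],"angular": [0,-21,0]},
    {"xyz": [0.008,-0.008,0.03],"angular": [0,-28,0]},
    {"xyz": [0.01,-0.009,0.04],"angular": [0,-35,0]},
    {"xyz": [0.011,-0.009,0.05],"angular": [0,-40.5,0]},
    {"xyz": [0.011,-0.009,0.05],"angular": [0,-40.5,0]},
    {"xyz": [0.011,-0.009,0.05],"angular": [0,-40.5,0]},
    {"xyz": [0.011,-0.009,0.05],"angular": [0,-40.5,0]},
    {"xyz": [0.011,-0.009,0.05],"angular": [0,-40.5,0]},
  ],
)

```text
clock: 43.95
position: [0.5606, 0.0108, 0.1106]
ee_rot: [-0.042, 0.938, 0.015, 0.344]
ft_force: [-0.1, 0.7, -4.3]
grip_width: 0.667
grasp_force: 118.9
```

```bash
python3 - <<'E'
from h import *
o=get_obs(); a=cur(); print(a[0],'zdir',a[1].apply([0,0,1]).round(3),'y',a[1].apply([0,1,0]).round(3),o['ft_force'],o['grip_width'],o['joint_pos'].round(2))
d=T(.56,.01,.095,5,42); rel(a,d); print(a[1].inv().apply([0,0,-.01]))
E
```

```text
[0.56062498 0.01079725 0.11060188] zdir [ 0.645  0.058 -0.762] y [-0.089  0.996  0.   ] [-0.12663232  0.74172105 -4.33140329] 0.6669082494777939 [ 0.49 -0.02 -0.58  2.34 -0.06  0.12  1.62]
xyz [0.0106, -0.0007, 0.0114] ang [0.07, -1.68, 0.07] rows 0.3
[ 6.47098849e-03 -1.28866766e-06  7.62406101e-03]
```

Call:
carry_out(
  motion=[
    {"xyz": [0.005,0,0.006],"angular": [0,0,0]},
    {"xyz": [0.009,0,0.011],"angular": [0,-0.5,0]},
    {"xyz": [0.012,0,0.014],"angular": [0,-1,0]},
    {"xyz": [0.0135,0,0.016],"angular": [0,-1,0]},
    {"xyz": [0.0135,0,0.016],"angular": [0,-1,0]},
    {"xyz": [0.0135,0,0.016],"angular": [0,-1,0]},
  ],
)

```text
clock: 44.55
position: [0.5595, 0.0087, 0.0891]
ee_rot: [-0.041, 0.936, 0.013, 0.35]
ft_force: [0.2, -1.0, -3.7]
grip_width: 0.669
grasp_force: 118.7
```

Call:
carry_out(
  motion=[
    {"xyz": [0.001,0,0.001],"angular": [0,0,0]},
    {"xyz": [0.001,0,0.001],"angular": [0,0,0]},
    {"xyz": [0.001,0,0.001],"angular": [0,0,0]},
  ],
)

```text
clock: 44.85
position: [0.5592, 0.0087, 0.0876]
ee_rot: [-0.041, 0.936, 0.013, 0.35]
ft_force: [0.6, -2.1, -1.1]
grip_width: 0.675
grasp_force: 119.2
```

```bash
python3 - <<'E'
from h import *
o=get_obs(); a=cur(); print(a[0],'zdir',a[1].apply([0,0,1]).round(3),'y',a[1].apply([0,1,0]).round(3),o['ft_force'],o['grip_width'],o['joint_pos'].round(2))
E
```

```text
[0.55918298 0.00865974 0.08756347] zdir [ 0.653  0.053 -0.755] y [-0.086  0.996 -0.004] [ 0.61269777 -2.12600924 -1.0665637 ] 0.6748687338899767 [ 0.96  0.08 -1.05  2.35  1.03  0.07  0.58]
```

Call:
carry_out(
  motion=[
    {"xyz": [0.0007,0,0.0008],"angular": [0,0,0]},
    {"xyz": [0.0007,0,0.0008],"angular": [0,0,0]},
  ],
)

```text
clock: 45.05
position: [0.5601, 0.0088, 0.0875]
ee_rot: [-0.041, 0.936, 0.013, 0.351]
ft_force: [-3.6, -2.4, 10.5]
grip_width: 0.664
grasp_force: 120.1
```

Call:
carry_out(
  motion=[
    {"xyz": [0,0,0],"angular": [0,0,0]},
    {"xyz": [0,0,0],"angular": [0,0,0]},
    {"xyz": [0,0,0],"angular": [0,0,0]},
    {"xyz": [0,0,0],"angular": [0,0,0]},
    {"xyz": [0,0,0],"angular": [0,0,0]},
    {"xyz": [0,0,0],"angular": [0,0,0]},
  ],
  hand=1,
)

```text
clock: 45.65
position: [0.558, 0.0091, 0.0854]
ee_rot: [-0.041, 0.936, 0.014, 0.349]
ft_force: [-0.5, -0.2, 0.3]
grip_width: 1.0
grasp_force: 0.0
```

Call:
carry_out(
  motion=[
    {"xyz": [-0.013,0,-0.015],"angular": [0,0,0]},
    {"xyz": [-0.03,0,-0.034],"angular": [0,0,0]},
    {"xyz": [-0.052,0,-0.06],"angular": [0,0,0]},
    {"xyz": [-0.078,0,-0.09],"angular": [0,6,0]},
    {"xyz": [-0.1,0,-0.115],"angular": [0,13,0]},
    {"xyz": [-0.105,0,-0.121],"angular": [0,20,0]},
    {"xyz": [-0.105,0,-0.121],"angular": [0,27,0]},
    {"xyz": [-0.105,0,-0.121],"angular": [0,34,0]},
    {"xyz": [-0.105,0,-0.121],"angular": [0,41,0]},
    {"xyz": [-0.105,0,-0.121],"angular": [0,41,0]},
    {"xyz": [-0.105,0,-0.121],"angular": [0,41,0]},
  ],
)

```text
clock: 46.75
position: [0.5593, 0.0104, 0.2423]
ee_rot: [-0.044, 0.999, 0.002, -0.006]
ft_force: [0.8, 0.9, -1.4]
grip_width: 1.0
grasp_force: 0.0
```

```bash
python3 - <<'E'
from h import *
o=get_obs(); a=cur(); print(a[0],'zdir',a[1].apply([0,0,1]).round(3),'y',a[1].apply([0,1,0]).round(3),o['ft_force'],o['grip_width'],o['joint_pos'].round(2))
b=T(.66,.018,.21,5,-25); c=T(.625,.015,.137,5,-40)
rel(a,b);rel(b,c)
c=save('top','t13.png'); standing(c); print('ribs');plates(c,.036,roi=(235,180,425,320),ribs=True); matplates(c)
E
```

```text
[0.55925112 0.01038272 0.2423492 ] zdir [-0.012  0.004 -1.   ] y [-0.088  0.996  0.005] [ 0.77545793  0.88291493 -1.44448376] 1.0003147230393112 [ 0.8   0.39 -1.12  1.57  0.35  1.42  1.31]
xyz [-0.1014, -0.0014, 0.0312] ang [0.25, 24.33, 0.1] rows 2.8
xyz [0.001, 0.0001, 0.081] ang [-0.0, 15.0, 0.0] rows 1.7
st [0.4626 0.1486] [0.077 0.043] 2.2 157.0
ribs
(0.573, -0.118, 0.106, 0.057, 6.4)
(0.529, 0.401, 0.109, 0.059, 9.0)
```

Call:
carry_out(
  motion=[
    {"xyz": [-0.03,0,0],"angular": [0,6,0]},
    {"xyz": [-0.06,0,0.01],"angular": [0,12,0]},
    {"xyz": [-0.09,-0.001,0.02],"angular": [0,18,0]},
    {"xyz": [-0.101,-0.001,0.031],"angular": [0,24.3,0]},
    {"xyz": [-0.101,-0.001,0.031],"angular": [0,24.3,0]},
    {"xyz": [-0.101,-0.001,0.031],"angular": [0,24.3,0]},
    {"xyz": [-0.101,-0.001,0.031],"angular": [0,24.3,0]},
  ],
)

```text
clock: 47.5
position: [0.6586, 0.0169, 0.2179]
ee_rot: [-0.042, 0.977, -0.011, -0.208]
ft_force: [0.2, 0.1, 0.3]
grip_width: 0.998
grasp_force: 0.0
```

```bash
python3 - <<'E'
from h import *
o=get_obs(); a=cur(); print(a[0],'zdir',a[1].apply([0,0,1]).round(3),'y',a[1].apply([0,1,0]).round(3),o['joint_pos'].round(2))
c=T(.625,.015,.137,5,-40)
rel(a,c)
c=save('top','t14.png'); standing(c); plates(c,.036,roi=(235,180,425,320),ribs=True)
w=save('wrist','w14.png'); print([np.round(proj(w,p)) for p in([.56,-.02,.126],[.56,.04,.126])])
E
```

```text
[0.65864098 0.01691615 0.21788957] zdir [-0.405 -0.038 -0.913] y [-0.087  0.996 -0.003] [ 0.29  0.9  -0.89  0.88  0.54  1.99  1.28]
xyz [-0.0022, 0.0013, 0.0876] ang [-0.14, 15.97, -0.11] rows 1.9
st [ 0.6139 -0.1614] [0.171 0.06 ] 1.3 599.0
[array([278., 157.]), array([359., 164.])]
```

```bash
cat >> h.py <<'E'
def wstand(w,zt=.126):
    "standing plate in wrist image: ribbed face's top edge"
    hsv=cv2.cvtColor(w['img'],cv2.COLOR_RGB2HSV)
    m=(((hsv[...,0]<12)|(hsv[...,0]>168))&(hsv[...,1]>110)&(hsv[...,2]>50)).astype(np.uint8); m=cv2.morphologyEx(m,cv2.MORPH_CLOSE,np.ones((15,15)))
    for q in cv2.findContours(m,0,2)[0]:
        if cv2.contourArea(q)<1000: continue
        box=cv2.boxPoints(cv2.minAreaRect(q)); box=box[np.argsort(box[:,1])]
        print('rib box',box.round().tolist()); print('top corners',[ray(w,u,v,zt) for u,v in box[:2]])
E
python3 - <<'E'
from h import *
f=np.load('pics/w14.png.npz'); w={k:f[k] for k in f}; w['img']=cv2.imread('pics/w14.png')[:,:,::-1].copy(); wstand(w)
E
```

```text
rib box [[355.0, 159.0], [280.0, 164.0], [357.0, 197.0], [282.0, 202.0]]
top corners [array([0.5563, 0.0364, 0.126 ]), array([ 0.5647, -0.0186,  0.126 ])]
rib box [[161.0, 141.0], [219.0, 142.0], [160.0, 247.0], [217.0, 248.0]]
top corners [array([ 0.5551, -0.108 ,  0.126 ]), array([ 0.5521, -0.0654,  0.126 ])]
```

```bash
python3 - <<'E'
from h import *
a=cur(); c=T(.619,.0146,.137,5,-40); d=T(.556,.009,.086,5,-48)
rel(a,c);rel(c,d)
E
```

```text
xyz [0.0031, 0.0019, 0.0902] ang [-0.18, 15.94, -0.17] rows 1.9
xyz [0.0157, -0.0001, 0.0797] ang [0.0, 8.0, -0.0] rows 1.6
```

Call:
carry_out(
  motion=[
    {"xyz": [0,0.002,0.025],"angular": [0,4,0]},
    {"xyz": [0.001,0.002,0.05],"angular": [0,8,0]},
    {"xyz": [0.002,0.002,0.075],"angular": [0,12,0]},
    {"xyz": [0.003,0.002,0.09],"angular": [0,16,0]},
    {"xyz": [0.003,0.002,0.09],"angular": [0,16,0]},
    {"xyz": [0.003,0.002,0.09],"angular": [0,16,0]},
    {"xyz": [0.003,0.002,0.09],"angular": [0,16,0]},
    {"xyz": [0.003,0.002,0.09],"angular": [0,16,0]},
  ],
)

```text
clock: 48.4
position: [0.6191, 0.0154, 0.1352]
ee_rot: [-0.04, 0.938, -0.016, -0.344]
ft_force: [0.8, -0.7, -0.4]
grip_width: 1.0
grasp_force: 0.0
```

```bash
python3 - <<'E'
from h import *
o=get_obs(); a=cur(); print(a[0],'zdir',a[1].apply([0,0,1]).round(3),'y',a[1].apply([0,1,0]).round(3),o['joint_pos'].round(2))
rel(a,T(.556,.009,.086,5,-48)); wstand(camera('wrist'))
E
```

```text
[0.619115   0.01536248 0.13523961] zdir [-0.644 -0.058 -0.763] y [-0.086  0.996 -0.002] [ 0.08  0.98 -0.41  0.85  0.24  2.06  1.41]
xyz [0.0166, -0.0008, 0.0786] ang [-0.07, 7.75, -0.12] rows 1.6
rib box [[365.0, 201.0], [262.0, 206.0], [368.0, 268.0], [266.0, 273.0]]
top corners [array([0.5568, 0.0364, 0.126 ]), array([ 0.5649, -0.0183,  0.126 ])]
rib box [[116.0, 191.0], [195.0, 200.0], [100.0, 333.0], [179.0, 342.0]]
top corners [array([ 0.5626, -0.0994,  0.126 ]), array([ 0.5645, -0.055 ,  0.126 ])]
```

Call:
carry_out(
  motion=[
    {"xyz": [0.004,-0.001,0.02],"angular": [0,0,0]},
    {"xyz": [0.008,-0.001,0.04],"angular": [0,2,0]},
    {"xyz": [0.014,-0.001,0.06],"angular": [0,4,0]},
    {"xyz": [0.018,-0.001,0.08],"angular": [0,7.8,0]},
    {"xyz": [0.018,-0.001,0.08],"angular": [0,7.8,0]},
    {"xyz": [0.018,-0.001,0.08],"angular": [0,7.8,0]},
    {"xyz": [0.018,-0.001,0.08],"angular": [0,7.8,0]},
  ],
)

```text
clock: 49.15
position: [0.5546, 0.009, 0.0851]
ee_rot: [-0.039, 0.912, -0.019, -0.407]
ft_force: [0.7, 0.3, 0.4]
grip_width: 1.0
grasp_force: 0.0
```

Call:
carry_out(
  motion=[
    {"xyz": [0,0,0],"angular": [0,0,0]},
    {"xyz": [0,0,0],"angular": [0,0,0]},
    {"xyz": [0,0,0],"angular": [0,0,0]},
    {"xyz": [0,0,0],"angular": [0,0,0]},
    {"xyz": [0,0,0],"angular": [0,0,0]},
    {"xyz": [0,0,0],"angular": [0,0,0]},
  ],
  hand=0,
)

```text
clock: 49.75
position: [0.5541, 0.0086, 0.0859]
ee_rot: [-0.039, 0.912, -0.019, -0.407]
ft_force: [1.1, -1.6, 6.4]
grip_width: 0.664
grasp_force: 117.0
```

```bash
python3 - <<'E'
from h import *
o=get_obs(); a=cur(); print(a[0],'zdir',a[1].apply([0,0,1]).round(3),o['ft_force'],o['grip_width'],o['joint_pos'].round(2))
b=T(.56,.005,.13,5,-30);c=T(.56,.0,.12,5,0);d=T(.56,-.004,.088,5,36)
rel(a,b);rel(b,c);rel(c,d)
E
```

```text
[0.55414361 0.00861171 0.08587806] zdir [-0.742 -0.067 -0.667] [ 1.12978683 -1.64440183  6.41523933] 0.6643596342606336 [ 0.11  0.98 -0.4   1.04  0.22  2.01  1.39]
xyz [0.0292, -0.0043, -0.0335] ang [-0.14, -18.14, -0.14] rows 2.1
xyz [-0.0046, -0.005, 0.0089] ang [0.0, -30.0, -0.0] rows 3.5
xyz [0.0003, -0.004, 0.032] ang [0.0, -36.0, 0.0] rows 4.2
```

Call:
carry_out(
  motion=[
    {"xyz": [0.006,-0.001,-0.006],"angular": [0,-2,0]},
    {"xyz": [0.015,-0.002,-0.017],"angular": [0,-8,0]},
    {"xyz": [0.024,-0.003,-0.028],"angular": [0,-13,0]},
    {"xyz": [0.029,-0.004,-0.034],"angular": [0,-18,0]},
    {"xyz": [0.029,-0.004,-0.034],"angular": [0,-18,0]},
  ],
)

```text
clock: 50.25
position: [0.5609, 0.0052, 0.1319]
ee_rot: [-0.041, 0.966, -0.013, -0.257]
ft_force: [-0.3, 0.7, -3.5]
grip_width: 0.665
grasp_force: 117.9
```

Call:
carry_out(
  motion=[
    {"xyz": [-0.001,-0.001,0.002],"angular": [0,-7.5,0]},
    {"xyz": [-0.002,-0.002,0.004],"angular": [0,-15,0]},
    {"xyz": [-0.003,-0.004,0.006],"angular": [0,-22.5,0]},
    {"xyz": [-0.005,-0.005,0.009],"angular": [0,-30,0]},
    {"xyz": [-0.005,-0.005,0.009],"angular": [0,-30,0]},
  ],
)

```text
clock: 50.75
position: [0.556, -0.0004, 0.1163]
ee_rot: [-0.044, 0.999, -0.002, -0.004]
ft_force: [-0.7, -0.0, -4.3]
grip_width: 0.663
grasp_force: 117.9
```

Call:
carry_out(
  motion=[
    {"xyz": [0,0,0.005],"angular": [0,-6,0]},
    {"xyz": [0,-0.001,0.01],"angular": [0,-12,0]},
    {"xyz": [0,-0.002,0.015],"angular": [0,-18,0]},
    {"xyz": [0,-0.003,0.02],"angular": [0,-24,0]},
    {"xyz": [0,-0.004,0.025],"angular": [0,-30,0]},
    {"xyz": [0,-0.004,0.032],"angular": [0,-36,0]},
    {"xyz": [0,-0.004,0.032],"angular": [0,-36,0]},
    {"xyz": [0,-0.004,0.032],"angular": [0,-36,0]},
    {"xyz": [0,-0.004,0.032],"angular": [0,-36,0]},
  ],
)

```text
clock: 51.65
position: [0.5621, -0.0031, 0.0874]
ee_rot: [-0.042, 0.951, 0.012, 0.306]
ft_force: [0.3, -0.2, -3.7]
grip_width: 0.661
grasp_force: 118.0
```

```bash
python3 - <<'E'
from h import *
o=get_obs(); a=cur(); print(a[0],'zdir',a[1].apply([0,0,1]).round(3),'y',a[1].apply([0,1,0]).round(3),o['ft_force'],o['grip_width'],o['joint_pos'].round(2))
rel(a,T(.56,-.004,.034,5,37))
E
```

```text
[ 0.56209098 -0.00307887  0.08744416] zdir [ 0.581  0.049 -0.812] y [-0.088  0.996 -0.002] [ 0.28791815 -0.17183876 -3.67270318] 0.6612540448672187 [ 0.5   0.05 -0.57  2.29  0.07  0.18  1.53]
xyz [0.0329, -0.0006, 0.0422] ang [-0.09, -1.33, 0.1] rows 1.1
```

Call:
carry_out(
  motion=[
    {"xyz": [0.01,0,0.013],"angular": [0,0,0]},
    {"xyz": [0.02,0,0.026],"angular": [0,0,0]},
    {"xyz": [0.029,0,0.036],"angular": [0,-0.6,0]},
    {"xyz": [0.033,0,0.042],"angular": [0,-1.3,0]},
    {"xyz": [0.033,0,0.042],"angular": [0,-1.3,0]},
    {"xyz": [0.034,0,0.043],"angular": [0,-1.3,0]},
    {"xyz": [0.034,0,0.043],"angular": [0,-1.3,0]},
  ],
)

```text
clock: 52.35
position: [0.5607, -0.008, 0.0361]
ee_rot: [-0.04, 0.948, 0.007, 0.316]
ft_force: [-0.3, 0.4, -3.6]
grip_width: 0.662
grasp_force: 118.1
```

```bash
python3 - <<'E'
from h import *
o=get_obs(); a=cur(); print(a[0],'zdir',a[1].apply([0,0,1]).round(3),'y',a[1].apply([0,1,0]).round(3),o['ft_force'],o['grip_width'],o['joint_pos'].round(2))
E
```

```text
[ 0.56072814 -0.00802447  0.03610767] zdir [ 0.598  0.038 -0.8  ] y [-0.08   0.997 -0.013] [-0.25382436  0.40990001 -3.64401802] 0.66247576189637 [ 0.49  0.18 -0.57  2.34  1.47  0.08  0.17]
```

Call:
carry_out(
  motion=[
    {"xyz": [0.001,0,0.0015],"angular": [0,0,0]},
    {"xyz": [0.002,0,0.0025],"angular": [0,0,0]},
    {"xyz": [0.002,0,0.0025],"angular": [0,0,0]},
  ],
)

```text
clock: 52.65
position: [0.5608, -0.008, 0.0332]
ee_rot: [-0.04, 0.948, 0.007, 0.316]
ft_force: [1.4, -0.4, -0.7]
grip_width: 0.665
grasp_force: 118.1
```

Call:
carry_out(
  motion=[
    {"xyz": [0,0,0],"angular": [0,0,0]},
    {"xyz": [0,0,0],"angular": [0,0,0]},
    {"xyz": [0,0,0],"angular": [0,0,0]},
    {"xyz": [0,0,0],"angular": [0,0,0]},
    {"xyz": [0,0,0],"angular": [0,0,0]},
  ],
  hand=1,
)

```text
clock: 53.15
position: [0.5577, -0.0073, 0.0315]
ee_rot: [-0.041, 0.948, 0.008, 0.314]
ft_force: [0.0, 0.7, 0.5]
grip_width: 1.0
grasp_force: 0.0
```

Call:
carry_out(
  motion=[
    {"xyz": [-0.012,0,-0.016],"angular": [0,0,0]},
    {"xyz": [-0.03,0,-0.04],"angular": [0,0,0]},
    {"xyz": [-0.055,0,-0.073],"angular": [0,6,0]},
    {"xyz": [-0.08,0,-0.107],"angular": [0,12,0]},
    {"xyz": [-0.1,0,-0.134],"angular": [0,18,0]},
    {"xyz": [-0.11,0,-0.147],"angular": [0,24,0]},
    {"xyz": [-0.11,0,-0.147],"angular": [0,30,0]},
    {"xyz": [-0.11,0,-0.147],"angular": [0,37,0]},
    {"xyz": [-0.11,0,-0.147],"angular": [0,37,0]},
    {"xyz": [-0.11,0,-0.147],"angular": [0,37,0]},
  ],
)

```text
clock: 54.15
position: [0.5594, -0.0057, 0.216]
ee_rot: [-0.041, 0.999, -0.005, -0.005]
ft_force: [0.4, -0.9, -1.3]
grip_width: 0.997
grasp_force: 0.0
```

```bash
python3 - <<'E'
from h import *
o=get_obs(); a=cur(); print(a[0],'zdir',a[1].apply([0,0,1]).round(3),'y',a[1].apply([0,1,0]).round(3),o['joint_pos'].round(2))
c=save('top','t15.png'); P=matplates(c); print('ribs');plates(c,.036,roi=(235,180,425,320),ribs=True)
x,y,_,_,yaw=P[0]; q=np.radians(yaw); X,Y=x+.016*np.cos(q),y+.016*np.sin(q); print(X,Y,yaw)
b=T(X,Y,.18,yaw,0);cc=T(X+.008,Y,.08,yaw,-40);d=T(X,Y,.014,yaw,-47)
rel(a,b);rel(b,cc);rel(cc,d)
E
```

```text
[ 0.55943446 -0.00574936  0.21602142] zdir [-0.01 -0.01 -1.  ] y [-0.081  0.997 -0.009] [ 0.82  0.41 -1.13  1.61  0.39  1.38  1.3 ]
(0.529, 0.401, 0.109, 0.059, 8.9)
ribs
(0.574, -0.124, 0.106, 0.046, 6.4)
0.5448073578523103 0.4034753661807915 8.9
xyz [-0.019, 0.4094, 0.0321] ang [-0.49, -0.61, -4.24] rows 8.2
xyz [-0.0079, -0.0012, 0.1] ang [-0.0, 40.0, -0.0] rows 4.7
xyz [-0.0364, 0.0012, 0.0556] ang [0.0, 7.0, 0.0] rows 1.3
```

Call:
carry_out(
  motion=[
    {"xyz": [-0.002,0.048,0],"angular": [-0.5,-0.6,-0.5]},
    {"xyz": [-0.004,0.096,0],"angular": [-0.5,-0.6,-1]},
    {"xyz": [-0.006,0.144,0],"angular": [-0.5,-0.6,-1.5]},
    {"xyz": [-0.009,0.192,0.01],"angular": [-0.5,-0.6,-2]},
    {"xyz": [-0.011,0.24,0.02],"angular": [-0.5,-0.6,-2.5]},
    {"xyz": [-0.013,0.288,0.025],"angular": [-0.5,-0.6,-3]},
    {"xyz": [-0.015,0.336,0.03],"angular": [-0.5,-0.6,-3.5]},
    {"xyz": [-0.018,0.384,0.032],"angular": [-0.5,-0.6,-4.2]},
    {"xyz": [-0.019,0.409,0.032],"angular": [-0.5,-0.6,-4.2]},
    {"xyz": [-0.019,0.409,0.032],"angular": [-0.5,-0.6,-4.2]},
    {"xyz": [-0.019,0.409,0.032],"angular": [-0.5,-0.6,-4.2]},
    {"xyz": [-0.019,0.409,0.032],"angular": [-0.5,-0.6,-4.2]},
  ],
)

```text
clock: 55.4
position: [0.5437, 0.4021, 0.1785]
ee_rot: [-0.077, 0.997, -0.001, 0.002]
ft_force: [-0.2, 0.3, -0.3]
grip_width: 0.994
grasp_force: 0.0
```

Call:
carry_out(
  motion=[
    {"xyz": [-0.001,0,0.02],"angular": [0,7,0]},
    {"xyz": [-0.002,0,0.04],"angular": [0,14,0]},
    {"xyz": [-0.004,0,0.06],"angular": [0,21,0]},
    {"xyz": [-0.006,-0.001,0.08],"angular": [0,28,0]},
    {"xyz": [-0.008,-0.001,0.1],"angular": [0,34,0]},
    {"xyz": [-0.008,-0.001,0.1],"angular": [0,40,0]},
    {"xyz": [-0.008,-0.001,0.1],"angular": [0,40,0]},
    {"xyz": [-0.008,-0.001,0.1],"angular": [0,40,0]},
    {"xyz": [-0.008,-0.001,0.1],"angular": [0,40,0]},
  ],
)

```text
clock: 56.3
position: [0.552, 0.4036, 0.0806]
ee_rot: [-0.073, 0.938, -0.027, -0.337]
ft_force: [0.2, -0.2, 1.4]
grip_width: 1.0
grasp_force: 0.0
```

```bash
python3 - <<'E'
from h import *
o=get_obs(); a=cur(); print(a[0],'zdir',a[1].apply([0,0,1]).round(3),'y',a[1].apply([0,1,0]).round(3),o['joint_pos'].round(2),o['joint_velocities'].round(1))
c=save('top','t16.png'); P=matplates(c); print('ribs');plates(c,.036,roi=(235,180,425,320),ribs=True)
rel(a,T(.545,.4035,.014,8.9,-47))
E
```

```text
[0.5519586  0.40360645 0.08057165] zdir [-0.629 -0.099 -0.771] y [-0.155  0.988 -0.001] [-0.3   1.24 -0.91  0.63  0.42  2.04  0.85] [-0. -0.  0.  0. -0.  0.  0.]
(0.52, 0.4, 0.089, 0.058, 8.9)
ribs
(0.573, -0.119, 0.106, 0.057, 6.2)
(0.572, -0.008, 0.108, 0.056, 4.1)
xyz [-0.0371, 0.001, 0.0557] ang [-0.03, 7.48, -0.01] rows 1.3
```

Both plates lie flat, ribs up, at y -0.119 and -0.008. Grasp the third.

Call:
carry_out(
  motion=[
    {"xyz": [-0.012,0.001,0.018],"angular": [0,0,0]},
    {"xyz": [-0.024,0.001,0.036],"angular": [0,3,0]},
    {"xyz": [-0.033,0.001,0.049],"angular": [0,5,0]},
    {"xyz": [-0.037,0.001,0.055],"angular": [0,7,0]},
    {"xyz": [-0.037,0.001,0.055],"angular": [0,7,0]},
    {"xyz": [-0.037,0.001,0.055],"angular": [0,7,0]},
    {"xyz": [-0.037,0.001,0.055],"angular": [0,7,0]},
  ],
)

```text
clock: 57.05
position: [0.5454, 0.4033, 0.0144]
ee_rot: [-0.071, 0.916, -0.032, -0.394]
ft_force: [-0.1, 0.2, 1.1]
grip_width: 1.001
grasp_force: 0.0
```

Call:
carry_out(
  motion=[
    {"xyz": [0,0,0],"angular": [0,0,0]},
    {"xyz": [0,0,0],"angular": [0,0,0]},
    {"xyz": [0,0,0],"angular": [0,0,0]},
    {"xyz": [0,0,0],"angular": [0,0,0]},
    {"xyz": [0,0,0],"angular": [0,0,0]},
    {"xyz": [0,0,0],"angular": [0,0,0]},
  ],
  hand=0,
)

```text
clock: 57.65
position: [0.5455, 0.4035, 0.014]
ee_rot: [-0.071, 0.915, -0.031, -0.395]
ft_force: [4.5, 1.4, 6.9]
grip_width: 0.672
grasp_force: 117.9
```

```bash
python3 - <<'E'
from h import *
o=get_obs(); a=cur(); print(a[0],'zdir',a[1].apply([0,0,1]).round(3),o['ft_force'],o['grip_width'],o['joint_pos'].round(2))
b=T(.55,.34,.16,7,0);c=T(.57,.12,.16,5,0);d=T(.56,.112,.11,5,40.5)
rel(a,b);rel(b,c);rel(c,d)
E
```

```text
[0.54546111 0.40351862 0.01401337] zdir [-0.719 -0.112 -0.686] [4.532505   1.4186857  6.92533241] 0.6720800108517477 [-0.48  1.32 -0.32  0.51 -0.07  2.06  1.04]
xyz [0.1099, -0.0635, -0.0963] ang [-0.76, -46.69, 1.76] rows 5.4
xyz [0.007, -0.2208, -0.0] ang [0.0, -0.0, 2.0] rows 4.4
xyz [0.0107, -0.0071, 0.05] ang [0.0, -40.5, -0.0] rows 4.7
```

Call:
carry_out(
  motion=[
    {"xyz": [0.014,-0.002,-0.012],"angular": [0,-6,0]},
    {"xyz": [0.03,-0.008,-0.026],"angular": [0,-12,0.2]},
    {"xyz": [0.046,-0.018,-0.04],"angular": [-0.2,-18,0.5]},
    {"xyz": [0.064,-0.03,-0.056],"angular": [-0.3,-25,0.8]},
    {"xyz": [0.082,-0.042,-0.072],"angular": [-0.5,-32,1.2]},
    {"xyz": [0.1,-0.055,-0.088],"angular": [-0.6,-39,1.5]},
    {"xyz": [0.11,-0.063,-0.096],"angular": [-0.8,-46.7,1.8]},
    {"xyz": [0.11,-0.063,-0.096],"angular": [-0.8,-46.7,1.8]},
    {"xyz": [0.11,-0.063,-0.096],"angular": [-0.8,-46.7,1.8]},
  ],
)

```text
clock: 58.55
position: [0.5481, 0.3406, 0.159]
ee_rot: [-0.062, 0.998, -0.001, -0.001]
ft_force: [-0.1, -0.1, -2.7]
grip_width: 0.667
grasp_force: 132.3
```

Call:
carry_out(
  motion=[
    {"xyz": [0.001,-0.04,0],"angular": [0,0,0.5]},
    {"xyz": [0.002,-0.08,0],"angular": [0,0,1]},
    {"xyz": [0.004,-0.12,0],"angular": [0,0,1.5]},
    {"xyz": [0.005,-0.16,0],"angular": [0,0,2]},
    {"xyz": [0.006,-0.2,0],"angular": [0,0,2]},
    {"xyz": [0.007,-0.221,0],"angular": [0,0,2]},
    {"xyz": [0.007,-0.221,0],"angular": [0,0,2]},
    {"xyz": [0.007,-0.221,0],"angular": [0,0,2]},
  ],
)

```text
clock: 59.35
position: [0.5695, 0.1207, 0.1578]
ee_rot: [-0.043, 0.999, -0.001, -0.002]
ft_force: [0.7, 0.6, -3.3]
grip_width: 0.667
grasp_force: 132.3
```

Call:
carry_out(
  motion=[
    {"xyz": [0.002,-0.002,0.005],"angular": [0,-7,0]},
    {"xyz": [0.004,-0.004,0.01],"angular": [0,-14,0]},
    {"xyz": [0.006,-0.006,0.02],"angular": [0,-21,0]},
    {"xyz": [0.008,-0.007,0.03],"angular": [0,-28,0]},
    {"xyz": [0.01,-0.007,0.04],"angular": [0,-35,0]},
    {"xyz": [0.011,-0.007,0.05],"angular": [0,-40.5,0]},
    {"xyz": [0.011,-0.007,0.05],"angular": [0,-40.5,0]},
    {"xyz": [0.011,-0.007,0.05],"angular": [0,-40.5,0]},
    {"xyz": [0.011,-0.007,0.05],"angular": [0,-40.5,0]},
    {"xyz": [0.011,-0.007,0.05],"angular": [0,-40.5,0]},
  ],
)

```text
clock: 60.35
position: [0.559, 0.1136, 0.1089]
ee_rot: [-0.042, 0.938, 0.014, 0.345]
ft_force: [0.1, 0.5, -3.2]
grip_width: 0.672
grasp_force: 132.2
```

```bash
python3 - <<'E'
from h import *
o=get_obs(); a=cur(); print(a[0],'zdir',a[1].apply([0,0,1]).round(3),'y',a[1].apply([0,1,0]).round(3),o['ft_force'],o['grip_width'],o['joint_pos'].round(2))
d=T(.56,.112,.089,5,42.5); rel(a,d)
E
```

```text
[0.5589994  0.11358994 0.10885767] zdir [ 0.645  0.056 -0.762] y [-0.089  0.996 -0.002] [ 0.13202569  0.53539632 -3.18818543] 0.6720931260345929 [-0.13 -0.01 -0.27  2.33  0.99  0.24  0.35]
xyz [0.0122, -0.0016, 0.0157] ang [-0.03, -2.12, 0.13] rows 0.4
```

Grip force jumped to 132 N during the lift, perhaps the slackening. I'll check the plate's pose in the hand against the scene view, numerically.

```bash
python3 - <<'E'
from h import *
a=cur(); c=camera('scene')
th=np.radians(87); x=np.array([np.cos(th)*np.cos(.087),np.cos(th)*np.sin(.087),np.sin(th)]); y=np.array([-np.sin(.087),np.cos(.087),0]); z=np.cross(x,y)
ctr=a[0]-.016*x
for sx in(1,-1):
  for sy in(1,-1): print('exp',sx,sy,np.round(proj(c,ctr+sx*.055*x+sy*.027*y-.010*z)))
hsv=cv2.cvtColor(c['img'],cv2.COLOR_RGB2HSV)
m=(((hsv[...,0]<12)|(hsv[...,0]>168))&(hsv[...,1]>90)).astype(np.uint8); m=cv2.morphologyEx(m,cv2.MORPH_CLOSE,np.ones((5,5)))
for q in cv2.findContours(m,0,2)[0]:
    if cv2.contourArea(q)>200: print(cv2.contourArea(q),cv2.approxPolyDP(q,4,True)[:,0].tolist())
E
```

```text
exp 1 1 [350. 209.]
exp 1 -1 [329. 214.]
exp -1 1 [347. 241.]
exp -1 -1 [327. 247.]
366.5 [[373, 282], [379, 295], [395, 291], [390, 277]]
679.0 [[251, 250], [230, 255], [243, 283], [265, 277]]
651.0 [[294, 241], [273, 246], [288, 274], [308, 269]]
600.0 [[348, 208], [327, 214], [326, 245], [345, 239]]
2806.0 [[440, 18], [431, 74], [469, 113], [483, 52]]
```

The plate sits as expected, with corners within 2 px. Stand it.

Call:
carry_out(
  motion=[
    {"xyz": [0.005,-0.001,0.006],"angular": [0,0,0]},
    {"xyz": [0.009,-0.001,0.011],"angular": [0,-0.5,0]},
    {"xyz": [0.012,-0.001,0.014],"angular": [0,-1,0]},
    {"xyz": [0.0135,-0.001,0.016],"angular": [0,-1,0]},
    {"xyz": [0.0135,-0.001,0.016],"angular": [0,-1,0]},
    {"xyz": [0.0135,-0.001,0.016],"angular": [0,-1,0]},
  ],
)

```text
clock: 61.0
position: [0.5595, 0.1117, 0.0885]
ee_rot: [-0.041, 0.934, 0.015, 0.354]
ft_force: [0.5, 0.2, -2.9]
grip_width: 0.671
grasp_force: 132.3
```

```bash
python3 - <<'E'
from h import *
o=get_obs(); a=cur(); print(a[0],'zdir',a[1].apply([0,0,1]).round(3),'y',a[1].apply([0,1,0]).round(3),o['ft_force'],o['grip_width'],o['joint_pos'].round(2))
E
```

```text
[0.55950069 0.11171305 0.08848262] zdir [ 0.66   0.057 -0.749] y [-0.087  0.996 -0.002] [ 0.51344174  0.15654374 -2.88457737] 0.6711237203459479 [-0.14  0.04 -0.26  2.36  1.38  0.22 -0.03]
```

Call:
carry_out(
  motion=[
    {"xyz": [0.001,0,0.001],"angular": [0,0,0]},
    {"xyz": [0.0015,0,0.0018],"angular": [0,0,0]},
    {"xyz": [0.0015,0,0.0018],"angular": [0,0,0]},
    {"xyz": [0.0015,0,0.0018],"angular": [0,0,0]},
  ],
)

```text
clock: 61.4
position: [0.5595, 0.1115, 0.0864]
ee_rot: [-0.041, 0.934, 0.015, 0.354]
ft_force: [-2.6, -0.3, 3.1]
grip_width: 0.671
grasp_force: 133.0
```

Call:
carry_out(
  motion=[
    {"xyz": [0,0,0],"angular": [0,0,0]},
    {"xyz": [0,0,0],"angular": [0,0,0]},
    {"xyz": [0,0,0],"angular": [0,0,0]},
    {"xyz": [0,0,0],"angular": [0,0,0]},
    {"xyz": [0,0,0],"angular": [0,0,0]},
    {"xyz": [0,0,0],"angular": [0,0,0]},
  ],
  hand=1,
)

```text
clock: 62.0
position: [0.5591, 0.1114, 0.0857]
ee_rot: [-0.041, 0.934, 0.015, 0.353]
ft_force: [0.5, 0.2, 0.0]
grip_width: 1.0
grasp_force: 0.0
```

Call:
carry_out(
  motion=[
    {"xyz": [-0.013,0,-0.015],"angular": [0,0,0]},
    {"xyz": [-0.03,0,-0.034],"angular": [0,0,0]},
    {"xyz": [-0.052,0,-0.06],"angular": [0,0,0]},
    {"xyz": [-0.078,0,-0.09],"angular": [0,6,0]},
    {"xyz": [-0.1,0,-0.115],"angular": [0,13,0]},
    {"xyz": [-0.105,0,-0.121],"angular": [0,20,0]},
    {"xyz": [-0.105,0,-0.121],"angular": [0,27,0]},
    {"xyz": [-0.105,0,-0.121],"angular": [0,34,0]},
    {"xyz": [-0.105,0,-0.121],"angular": [0,41,0]},
    {"xyz": [-0.105,0,-0.121],"angular": [0,41,0]},
    {"xyz": [-0.105,0,-0.121],"angular": [0,41,0]},
  ],
)

```text
clock: 63.1
position: [0.5584, 0.1115, 0.2446]
ee_rot: [-0.043, 0.999, -0.001, 0.003]
ft_force: [0.7, -0.4, 0.0]
grip_width: 1.003
grasp_force: 0.0
```

```bash
python3 - <<'E'
from h import *
o=get_obs(); a=cur(); print(a[0],'zdir',a[1].apply([0,0,1]).round(3),'y',a[1].apply([0,1,0]).round(3),o['ft_force'],o['grip_width'],o['joint_pos'].round(2))
b=T(.655,.12,.21,5,-25); c=T(.62,.117,.136,5,-40)
rel(a,b);rel(b,c)
E
```

```text
[0.55836805 0.11150535 0.24464496] zdir [ 0.005 -0.001 -1.   ] y [-0.087  0.996 -0.002] [ 0.70474456 -0.43233566  0.0024993 ] 1.0031303221050512 [-0.19  0.2  -0.1   1.59  0.02  1.34  1.36]
xyz [-0.0968, 0.0001, 0.0351] ang [-0.1, 25.3, -0.04] rows 2.9
xyz [0.0006, 0.0001, 0.0819] ang [-0.0, 15.0, 0.0] rows 1.7
```

Call:
carry_out(
  motion=[
    {"xyz": [-0.03,0,0],"angular": [0,6,0]},
    {"xyz": [-0.06,0,0.01],"angular": [0,12,0]},
    {"xyz": [-0.09,0,0.02],"angular": [0,18,0]},
    {"xyz": [-0.097,0,0.035],"angular": [0,25.3,0]},
    {"xyz": [-0.097,0,0.035],"angular": [0,25.3,0]},
    {"xyz": [-0.097,0,0.035],"angular": [0,25.3,0]},
  ],
)

```text
clock: 63.7
position: [0.6543, 0.1202, 0.208]
ee_rot: [-0.042, 0.975, -0.011, -0.217]
ft_force: [-1.1, 0.7, 1.8]
grip_width: 0.994
grasp_force: 0.0
```

Call:
carry_out(
  motion=[
    {"xyz": [0,0,0.025],"angular": [0,4,0]},
    {"xyz": [0,0,0.05],"angular": [0,8,0]},
    {"xyz": [0,0,0.07],"angular": [0,12,0]},
    {"xyz": [0,0,0.082],"angular": [0,15,0]},
    {"xyz": [0,0,0.082],"angular": [0,15,0]},
    {"xyz": [0,0,0.082],"angular": [0,15,0]},
    {"xyz": [0,0,0.082],"angular": [0,15,0]},
  ],
)

```text
clock: 64.4
position: [0.6212, 0.1171, 0.1412]
ee_rot: [-0.041, 0.941, -0.015, -0.337]
ft_force: [-0.0, 0.1, 0.3]
grip_width: 0.995
grasp_force: 0.0
```

```bash
python3 - <<'E'
from h import *
o=get_obs(); a=cur(); print(a[0],'zdir',a[1].apply([0,0,1]).round(3),'y',a[1].apply([0,1,0]).round(3),o['joint_pos'].round(2))
rel(a,T(.554,.1115,.0855,5,-48)); wstand(camera('wrist'))
E
```

```text
[0.62122837 0.11707811 0.14121199] zdir [-0.632 -0.056 -0.773] y [-0.087  0.996 -0.001] [-0.19  0.97 -0.06  0.82 -0.05  2.04  1.41]
xyz [0.0167, 0.0004, 0.0859] ang [-0.05, 8.58, -0.04] rows 1.7
rib box [[265.0, 203.0], [365.0, 203.0], [365.0, 265.0], [265.0, 265.0]]
top corners [array([0.5627, 0.0836, 0.126 ]), array([0.5578, 0.139 , 0.126 ])]
rib box [[132.0, 190.0], [208.0, 200.0], [114.0, 327.0], [190.0, 337.0]]
top corners [array([0.5611, 0.0078, 0.126 ]), array([0.5637, 0.0519, 0.126 ])]
rib box [[0.0, 189.0], [81.0, 189.0], [0.0, 316.0], [81.0, 316.0]]
top corners [array([ 0.5671, -0.0669,  0.126 ]), array([ 0.5631, -0.0213,  0.126 ])]
```

Standing at y ≈ 0.1115 with its rib face at x ≈ 0.560, the same as the last plate. Grasp.

Call:
carry_out(
  motion=[
    {"xyz": [0.004,0,0.022],"angular": [0,0,0]},
    {"xyz": [0.008,0,0.044],"angular": [0,2,0]},
    {"xyz": [0.013,0,0.066],"angular": [0,5,0]},
    {"xyz": [0.017,0,0.086],"angular": [0,8.6,0]},
    {"xyz": [0.017,0,0.086],"angular": [0,8.6,0]},
    {"xyz": [0.017,0,0.086],"angular": [0,8.6,0]},
    {"xyz": [0.017,0,0.086],"angular": [0,8.6,0]},
  ],
)

```text
clock: 65.15
position: [0.5535, 0.111, 0.0831]
ee_rot: [-0.04, 0.912, -0.019, -0.409]
ft_force: [0.5, -0.2, 0.5]
grip_width: 1.001
grasp_force: 0.0
```

Call:
carry_out(
  motion=[
    {"xyz": [0,0,0],"angular": [0,0,0]},
    {"xyz": [0,0,0],"angular": [0,0,0]},
    {"xyz": [0,0,0],"angular": [0,0,0]},
    {"xyz": [0,0,0],"angular": [0,0,0]},
    {"xyz": [0,0,0],"angular": [0,0,0]},
    {"xyz": [0,0,0],"angular": [0,0,0]},
  ],
  hand=0,
)

```text
clock: 65.75
position: [0.5529, 0.1111, 0.0836]
ee_rot: [-0.04, 0.911, -0.018, -0.409]
ft_force: [2.3, 0.7, 6.9]
grip_width: 0.658
grasp_force: 115.6
```

```bash
python3 - <<'E'
from h import *
o=get_obs(); a=cur(); print(a[0],'zdir',a[1].apply([0,0,1]).round(3),o['ft_force'],o['grip_width'],o['joint_pos'].round(2))
b=T(.56,.108,.13,5,-30);c=T(.56,.104,.12,5,0);d=T(.56,.102,.088,5,36)
rel(a,b);rel(b,c);rel(c,d)
E
```

```text
[0.55292361 0.11108575 0.08357069] zdir [-0.744 -0.066 -0.664] [2.33810104 0.69290905 6.93456222] 0.6580569313913439 [-0.18  0.97 -0.07  1.01 -0.07  1.99  1.41]
xyz [0.0302, -0.0037, -0.0359] ang [-0.06, -18.36, -0.04] rows 2.1
xyz [-0.0047, -0.004, 0.0088] ang [0.0, -30.0, -0.0] rows 3.5
xyz [0.0002, -0.002, 0.032] ang [0.0, -36.0, 0.0] rows 4.2
```

Call:
carry_out(
  motion=[
    {"xyz": [0.006,-0.001,-0.007],"angular": [0,-2,0]},
    {"xyz": [0.015,-0.002,-0.018],"angular": [0,-8,0]},
    {"xyz": [0.024,-0.003,-0.029],"angular": [0,-13,0]},
    {"xyz": [0.03,-0.004,-0.036],"angular": [0,-18,0]},
    {"xyz": [0.03,-0.004,-0.036],"angular": [0,-18,0]},
  ],
)

```text
clock: 66.25
position: [0.5607, 0.1077, 0.132]
ee_rot: [-0.042, 0.965, -0.012, -0.259]
ft_force: [0.9, -0.1, -2.7]
grip_width: 0.654
grasp_force: 117.6
```

Call:
carry_out(
  motion=[
    {"xyz": [-0.001,-0.001,0.002],"angular": [0,-7.5,0]},
    {"xyz": [-0.002,-0.002,0.004],"angular": [0,-15,0]},
    {"xyz": [-0.003,-0.003,0.006],"angular": [0,-22.5,0]},
    {"xyz": [-0.005,-0.004,0.009],"angular": [0,-30,0]},
    {"xyz": [-0.005,-0.004,0.009],"angular": [0,-30,0]},
  ],
)

```text
clock: 66.75
position: [0.5556, 0.1028, 0.1159]
ee_rot: [-0.044, 0.999, -0.002, -0.006]
ft_force: [-1.9, -0.7, -3.2]
grip_width: 0.661
grasp_force: 117.4
```

Call:
carry_out(
  motion=[
    {"xyz": [0,0,0.005],"angular": [0,-6,0]},
    {"xyz": [0,-0.001,0.01],"angular": [0,-12,0]},
    {"xyz": [0,-0.001,0.015],"angular": [0,-18,0]},
    {"xyz": [0,-0.002,0.02],"angular": [0,-24,0]},
    {"xyz": [0,-0.002,0.025],"angular": [0,-30,0]},
    {"xyz": [0,-0.002,0.032],"angular": [0,-36,0]},
    {"xyz": [0,-0.002,0.032],"angular": [0,-36,0]},
    {"xyz": [0,-0.002,0.032],"angular": [0,-36,0]},
    {"xyz": [0,-0.002,0.032],"angular": [0,-36,0]},
  ],
)

```text
clock: 67.65
position: [0.5603, 0.101, 0.0857]
ee_rot: [-0.042, 0.952, 0.011, 0.304]
ft_force: [0.4, -0.0, -2.3]
grip_width: 0.657
grasp_force: 117.6
```

```bash
python3 - <<'E'
from h import *
o=get_obs(); a=cur(); print(a[0],'zdir',a[1].apply([0,0,1]).round(3),'y',a[1].apply([0,1,0]).round(3),o['ft_force'],o['grip_width'],o['grasp_force'],o['joint_pos'].round(2))
rel(a,T(.56,.102,.036,5,37)); rel(a,T(.56,.102,.033,5,37))
E
```

```text
[0.56032211 0.10104269 0.08571566] zdir [ 0.577  0.047 -0.815] y [-0.086  0.996 -0.003] [ 0.42861637 -0.04225277 -2.33744779] 0.6565888338840126 117.55134388804436 [-0.29  0.04 -0.07  2.3   0.67  0.26  0.7 ]
xyz [0.029, 0.0012, 0.0404] ang [-0.2, -1.63, 0.06] rows 1.0
xyz [0.0307, 0.0012, 0.0428] ang [-0.2, -1.63, 0.06] rows 1.1
```

Call:
carry_out(
  motion=[
    {"xyz": [0.009,0.001,0.012],"angular": [0,0,0]},
    {"xyz": [0.018,0.001,0.025],"angular": [0,0,0]},
    {"xyz": [0.025,0.001,0.035],"angular": [0,-0.8,0]},
    {"xyz": [0.029,0.001,0.0405],"angular": [0,-1.6,0]},
    {"xyz": [0.03,0.001,0.042],"angular": [0,-1.6,0]},
    {"xyz": [0.031,0.001,0.043],"angular": [0,-1.6,0]},
    {"xyz": [0.031,0.001,0.043],"angular": [0,-1.6,0]},
  ],
)

```text
clock: 68.35
position: [0.5608, 0.1021, 0.0337]
ee_rot: [-0.041, 0.947, 0.012, 0.319]
ft_force: [-0.7, 0.7, -2.5]
grip_width: 0.657
grasp_force: 117.7
```

Call:
carry_out(
  motion=[
    {"xyz": [0,0,0],"angular": [0,0,0]},
    {"xyz": [0,0,0],"angular": [0,0,0]},
    {"xyz": [0,0,0],"angular": [0,0,0]},
    {"xyz": [0,0,0],"angular": [0,0,0]},
    {"xyz": [0,0,0],"angular": [0,0,0]},
  ],
  hand=1,
)

```text
clock: 68.85
position: [0.5595, 0.1023, 0.0334]
ee_rot: [-0.042, 0.947, 0.013, 0.318]
ft_force: [0.8, -0.2, -0.7]
grip_width: 1.001
grasp_force: 0.0
```

Call:
carry_out(
  motion=[
    {"xyz": [-0.012,0,-0.016],"angular": [0,0,0]},
    {"xyz": [-0.03,0,-0.04],"angular": [0,0,0]},
    {"xyz": [-0.055,0,-0.073],"angular": [0,6,0]},
    {"xyz": [-0.08,0,-0.107],"angular": [0,12,0]},
    {"xyz": [-0.1,0,-0.134],"angular": [0,18,0]},
    {"xyz": [-0.11,0,-0.147],"angular": [0,24,0]},
    {"xyz": [-0.11,0,-0.147],"angular": [0,30,0]},
    {"xyz": [-0.11,0,-0.147],"angular": [0,37,0]},
    {"xyz": [-0.11,0,-0.147],"angular": [0,37,0]},
    {"xyz": [-0.11,0,-0.147],"angular": [0,37,0]},
  ],
)

```text
clock: 69.85
position: [0.56, 0.1025, 0.2173]
ee_rot: [-0.044, 0.999, -0.0, -0.001]
ft_force: [-0.3, -0.1, -0.5]
grip_width: 1.002
grasp_force: 0.0
```

```bash
python3 - <<'E'
from h import *
o=get_obs(); a=cur(); print(a[0],'zdir',a[1].apply([0,0,1]).round(3),'y',a[1].apply([0,1,0]).round(3),o['joint_pos'].round(2))
c=camera('scene')
print([np.round(proj(c,[.645+.0,-.243,z])) for z in(.08,.1,.11)])
hsv=cv2.cvtColor(c['img'],cv2.COLOR_RGB2HSV)
m=(((hsv[...,0]<10)|(hsv[...,0]>170))&(hsv[...,1]>130)).astype(np.uint8)
for q in cv2.findContours(m,0,2)[0]:
    if 20<cv2.contourArea(q)<150: u=q[:,0].mean(0); print('red',u)
t=camera('top'); print(np.round(proj(t,[.68,-.24,.03])))
# tip by two-view triangulation
def rd(c,u,v):
    E=np.array(c['extrinsics']); d=E[:3,:3]@np.array([(u-c['cx'])/c['fx'],-(v-c['cy'])/c['fy'],-1]); return E[:3,3],d/np.linalg.norm(d)
for su,sv in [(198,281)]:
    o1,d1=rd(t,446,210.5);o2,d2=rd(c,su,sv)
    s=np.linalg.lstsq(np.c_[d1,-d2],o2-o1,rcond=None)[0]; print(o1+s[0]*d1,o2+s[1]*d2)
plates(t,.036,roi=(235,180,425,320),ribs=True)
E
```

```text
[0.56000226 0.10251011 0.21731621] zdir [-0.002 -0.    -1.   ] y [-0.087  0.996 -0.   ] [-0.23  0.22 -0.04  1.63  0.01  1.29  1.39]
[array([198., 285.]), array([197., 278.]), array([196., 275.])]
red [196.68421053 280.57894737]
red [256.64 262.8 ]
red [300.45098039 254.78431373]
red [325.52307692 251.12307692]
red [332.08823529 246.95588235]
red [340.75510204 246.10204082]
[439. 196.]
[ 0.64467309 -0.24152557  0.09105587] [ 0.64478429 -0.24102673  0.09095095]
(0.573, -0.119, 0.106, 0.057, 6.3)
(0.572, -0.008, 0.107, 0.056, 4.1)
```

Lever tip is at (0.645, -0.242, 0.091), with the views agreeing to 1 mm. I'll move over behind it with the fingers shut and check the third plate first.

Call:
carry_out(
  motion=[
    {"xyz": [0,-0.04,0],"angular": [0,0,0]},
    {"xyz": [-0.004,-0.08,0],"angular": [0,0,0]},
    {"xyz": [-0.01,-0.12,0],"angular": [0,0,0]},
    {"xyz": [-0.013,-0.16,0],"angular": [0,0,0]},
    {"xyz": [-0.016,-0.2,0],"angular": [0,0,0]},
    {"xyz": [-0.019,-0.24,0],"angular": [0,0,0]},
    {"xyz": [-0.022,-0.28,0],"angular": [0,0,0]},
    {"xyz": [-0.024,-0.32,0],"angular": [0,0,0]},
    {"xyz": [-0.024,-0.34,0],"angular": [0,0,0]},
    {"xyz": [-0.024,-0.34,0],"angular": [0,0,0]},
    {"xyz": [-0.024,-0.34,0],"angular": [0,0,0]},
    {"xyz": [-0.024,-0.34,0],"angular": [0,0,0]},
  ],
  hand=0,
)

```text
clock: 71.15
position: [0.6121, -0.2321, 0.2175]
ee_rot: [-0.045, 0.999, -0.0, 0.002]
ft_force: [0.0, 0.9, -0.6]
grip_width: -0.002
grasp_force: 0.0
```

```bash
python3 - <<'E'
from h import *
o=get_obs(); a=cur(); print(a[0],'zdir',a[1].apply([0,0,1]).round(3),o['grip_width'],o['joint_pos'].round(2))
t=camera('top'); plates(t,.036,roi=(235,180,425,320),ribs=True); c=camera('scene')
hsv=cv2.cvtColor(c['img'],cv2.COLOR_RGB2HSV)
m=(((hsv[...,0]<12)|(hsv[...,0]>168))&(hsv[...,1]>90)).astype(np.uint8); m=cv2.morphologyEx(m,cv2.MORPH_CLOSE,np.ones((5,5)))
for q in cv2.findContours(m,0,2)[0]:
    A=cv2.contourArea(q)
    if 300<A<900:
        ap=cv2.approxPolyDP(q,4,True)[:,0]; print(A,[ray(c,*p,.036)[:2].round(3).tolist() for p in ap])
b=T(.588,-.236,.075,3,0); rel(a,b)
E
```

```text
[ 0.61208733 -0.23209197  0.21750767] zdir [ 0.003 -0.001 -1.   ] -0.0015829079615236347 [ 0.18  0.4   0.16  1.41 -0.06  1.34  2.  ]
(0.573, -0.119, 0.106, 0.056, 6.2)
(0.572, -0.009, 0.106, 0.058, 4.2)
(0.569, 0.102, 0.108, 0.056, 5.0)
366.0 [[0.702, 0.17], [0.714, 0.153], [0.748, 0.147], [0.764, 0.178], [0.73, 0.205]]
685.5 [[0.517, -0.099], [0.524, -0.151], [0.63, -0.141], [0.623, -0.086]]
656.0 [[0.521, 0.014], [0.523, -0.042], [0.626, -0.033], [0.624, 0.02]]
625.5 [[0.518, 0.124], [0.522, 0.069], [0.627, 0.078], [0.622, 0.131]]
xyz [0.0248, -0.0016, 0.1424] ang [-0.05, 0.17, 2.13] rows 2.9
```

All three plates lie flat, ribs up, in both views, at y 0.102, -0.009 and -0.119. Now the lever.

Call:
carry_out(
  motion=[
    {"xyz": [0.025,-0.002,0.02],"angular": [0,0,2]},
    {"xyz": [0.026,-0.002,0.06],"angular": [0,0,2]},
    {"xyz": [0.026,-0.002,0.1],"angular": [0,0,2]},
    {"xyz": [0.026,-0.002,0.135],"angular": [0,0,2]},
    {"xyz": [0.026,-0.002,0.142],"angular": [0,0,2]},
    {"xyz": [0.026,-0.002,0.142],"angular": [0,0,2]},
    {"xyz": [0.026,-0.002,0.142],"angular": [0,0,2]},
  ],
)

```text
clock: 71.95
position: [0.5878, -0.2387, 0.0775]
ee_rot: [-0.026, 1.0, -0.001, 0.003]
ft_force: [-0.0, 0.3, 0.6]
grip_width: -0.003
grasp_force: 0.0
```

Call:
carry_out(
  motion=[
    {"xyz": [-0.015,0,0],"angular": [0,0,0]},
    {"xyz": [-0.03,0,0],"angular": [0,0,0]},
    {"xyz": [-0.04,0,0],"angular": [0,0,0]},
    {"xyz": [-0.05,0,0],"angular": [0,0,0]},
    {"xyz": [-0.06,0,0],"angular": [0,0,0]},
    {"xyz": [-0.07,0,0],"angular": [0,0,0]},
    {"xyz": [-0.08,0,0],"angular": [0,0,0]},
    {"xyz": [-0.088,0,0],"angular": [0,0,0]},
    {"xyz": [-0.088,0,0],"angular": [0,0,0]},
  ],
)

```text
clock: 72.85
position: [0.6754, -0.2334, 0.0752]
ee_rot: [-0.027, 1.0, -0.001, 0.001]
ft_force: [-0.1, -0.3, 0.6]
grip_width: 0.002
grasp_force: 0.0
```

```bash
cat >> h.py <<'E'
def tip():
    s=camera('scene'); hsv=cv2.cvtColor(s['img'],cv2.COLOR_RGB2HSV); m=(((hsv[...,0]<10)|(hsv[...,0]>170))&(hsv[...,1]>130)).astype(np.uint8); m[:,:170]=0; m[:,235:]=0; m[:255]=0;m[345:]=0
    for q in cv2.findContours(m,0,2)[0]:
        if cv2.contourArea(q)>15: u,v=q[:,0].mean(0); print('scene red',u,v,'at z=.091',ray(s,u,v,.091))
E
python3 - <<'E'
from h import *
o=get_obs(); print(cur()[0],o['ft_force']); tip()
E
```

```text
[ 0.67544871 -0.23337095  0.075186  ] [-0.07678403 -0.31609967  0.64354461]
scene red 200.77777777777777 295.94444444444446 at z=.091 [ 0.6915 -0.242   0.091 ]
```

Call:
carry_out(
  motion=[
    {"xyz": [-0.008,0,0],"angular": [0,0,0]},
    {"xyz": [-0.014,0,0],"angular": [0,0,0]},
    {"xyz": [-0.019,0,0],"angular": [0,0,0]},
    {"xyz": [-0.022,0,0],"angular": [0,0,0]},
    {"xyz": [-0.022,0,0],"angular": [0,0,0]},
  ],
)

```text
clock: 73.4
position: [0.6969, -0.2326, 0.0755]
ee_rot: [-0.026, 1.0, -0.001, 0.001]
ft_force: [0.4, -0.0, -0.1]
grip_width: -0.003
grasp_force: 0.0
```

```bash
python3 - <<'E'
from h import *
o=get_obs(); print(cur()[0],o['ft_force']); tip()
E
```

```text
[ 0.69686177 -0.2325578   0.07550189] [ 0.35151498 -0.001692   -0.07836584]
scene red 202.25 305.75 at z=.091 [ 0.7206 -0.2434  0.091 ]
```

Call:
carry_out(
  motion=[
    {"xyz": [-0.003,0,0],"angular": [0,0,0]},
    {"xyz": [-0.005,0,0],"angular": [0,0,0]},
    {"xyz": [-0.005,0,0],"angular": [0,0,0]},
    {"xyz": [-0.005,0,0],"angular": [0,0,0]},
  ],
)

```text
clock: 73.85
position: [0.6982, -0.2329, 0.0754]
ee_rot: [-0.026, 1.0, -0.0, -0.002]
ft_force: [-16.2, 2.3, 9.4]
grip_width: -0.001
grasp_force: 8.3
```

```bash
python3 - <<'E'
from h import *
o=get_obs(); print(cur()[0],o['ft_force']); tip()
E
```

```text
[ 0.69822767 -0.23293924  0.07536958] [-16.17167565   2.33339962   9.36398232]
scene red 202.43478260869566 305.1304347826087 at z=.091 [ 0.719  -0.2427  0.091 ]
```

The lever is at its stop (16 N reaction, tip x 0.719). Back off, rise, and check everything.

Call:
carry_out(
  motion=[
    {"xyz": [0.02,0,0],"angular": [0,0,0]},
    {"xyz": [0.06,0,-0.01],"angular": [0,0,0]},
    {"xyz": [0.09,0,-0.05],"angular": [0,0,0]},
    {"xyz": [0.12,0,-0.09],"angular": [0,0,0]},
    {"xyz": [0.15,0,-0.12],"angular": [0,0,0]},
    {"xyz": [0.18,0,-0.15],"angular": [0,0,0]},
    {"xyz": [0.2,0,-0.18],"angular": [0,0,0]},
    {"xyz": [0.2,0,-0.18],"angular": [0,0,0]},
    {"xyz": [0.2,0,-0.18],"angular": [0,0,0]},
  ],
)

```text
clock: 74.8
position: [0.5014, -0.2429, 0.2562]
ee_rot: [-0.026, 1.0, -0.001, 0.002]
ft_force: [-0.1, 0.1, -0.9]
grip_width: -0.0
grasp_force: 0.0
```

```bash
python3 - <<'E'
from h import *
o=get_obs(); print(cur()[0],o['ft_force']); tip()
t=camera('top'); plates(t,.036,roi=(235,180,425,320),ribs=True)
s=camera('scene'); cv2.imwrite('pics/end.png',cv2.resize(np.hstack([t['img'][100:340,200:560,::-1],s['img'][180:420,90:450,::-1]]),(800,267)))
E
```

```text
[ 0.5014369  -0.24292794  0.25621213] [-0.08358628  0.09642519 -0.9197659 ]
scene red 202.61111111111111 305.8333333333333 at z=.091 [ 0.7211 -0.2427  0.091 ]
(0.573, -0.119, 0.106, 0.056, 6.4)
(0.572, -0.008, 0.108, 0.056, 4.1)
(0.569, 0.102, 0.108, 0.056, 5.1)
```

View pics/end.png

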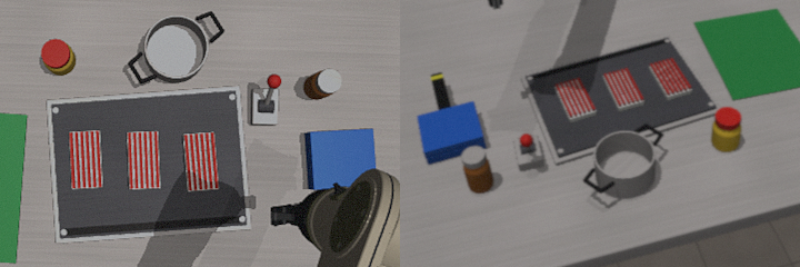

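Three plates ribs up on the griddle (left picture, at 87, 143 and 201). The lever leans to +x with its tip at (274,81), the scraper sits in the holder, and the sauce tub, pot and spice jar are undisturbed.

```bash
python3 -c "
from workcell import *
print(hand_in())"
```

```text
the job is handed in; nothing more can be done
None
```

Job handed in at 75 s: scraper home in the blue holder, all three grill plates ribs up and flat on the griddle, gas lever pushed over to its stop afterwards, and the sauce tub, pot and spice jar left alone; no verdict came back from the hand-in.

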